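# Load the tumbler with brass cabinet knobs and start it

### The arm

A 7-joint arm with a two-finger parallel gripper is mounted at the origin on the work surface. World frame = base frame: x ahead of the robot, y to its left, z up, the work surface at z = 0. Lengths are in m, angles in degrees, forces in N, time in s.
With the tool pointing down it reaches from about 0.425 to 0.875 m from the base axis. Payload 4.7 kg.
Tool frame: the origin (TCP) lies midway between the tips of the shut fingers; the grasp point (between the pads) lies 19 mm behind it (env.grip_depth is the distance from the TCP to the grasp point, in m); z points along the fingers, y is the line along which they close (so a half turn about z gives the same grasp; the last joint's range is limited). The gripper opens to 87 mm and grips with 3 to 60 N. Pads are 19 mm wide; open, the fingers measure 117 mm over their backs; the gripper's body (75 mm by 190 mm) begins 51 mm behind the grasp point.
Start: joints at [-74.02, 18.392, -4.016, 83.108, 1.295, 78.541, -3.26], TCP at [0.17, 0.627, 0.223] pointing down, gripper open.
Joint ranges: [-163.93, 163.93], [-17.29, 119.83], [-79.2, 71.16], [3.27, 140.29], [-89.18, 269.18], [5.43, 117.66], [-154.24, 154.24]. Speed limits (degrees/s): [147.25, 147.25, 180, 180, 180, 180, 180].

### API

Orientations are given as [roll, pitch, yaw] about the fixed x, y, z axes, in that order (R = Rz(yaw) Ry(pitch) Rx(roll)).
In Python, from cell import get_obs, optics, env, nets gives the robot as it stands.
- The arm moves only by the shell command python3 -m creep 'ROWS' [FORCE]. ROWS is JSON, a list of rows, each an object of numbers: "wx", "wy", "wz": the turn, a rotation vector about the tool's x, y, z in degrees; "tx", "ty", "tz": the shift along the tool's x, y, z in mm; "gripper": the opening, from -1 (shut) to 1 (fully open). A call has 1 to 5 rows; each row is the pose to reach, as a shift and turn from the pose commanded when the call began, along the tool's axes at that moment; what a row does not reach only later rows make up. A row lasts 1/12 s, in which the tool goes at most 41.7 mm and 7.16 degrees, less where a joint would pass 70% of its speed; a pose out of reach is approached as far as the arm can. A call with a gripper value outside its range is refused whole. The fingers move at their own pace and stop on an object; FORCE is the grip in N (left out, the last holds). Time passes only in rows, so rows that repeat a pose let the fingers close. It gives the time, the measured TCP pose, the force, the opening and the grip force at its end, in the units of the state.
- get_obs(): the state, without advancing time (a new reading comes with each control period).
- optics.read_camera(name): name is "scene" or "top" or "wrist"; returns (picture, depth): 400x640x3 uint8, red, green, blue; 400x640 float32, m along the optical axis (not along the pixel's ray), 0 where there is no reading.
- optics.camera_info(name): a dict with "fovy" (degrees; the focal length in pixels is half the picture's height over the tangent of half this angle, whatever the lens; pixels are square), "cx", "cy" (the principal point, pixels), "k1" (the pictures are not rectified: a ray, as slopes to the right and down, at radius r is drawn at 1 + k1 r^2 times it, then the intrinsics apply), "R" (3x3) and "t" (3): a world point X has camera coordinates R X + t; the wrist camera has in their place "tool_from_camera" (4x4, takes a point from camera to tool coordinates, whose origin is the TCP and whose axes are the flange's). Camera axes: x right, y down, z forward; pixel columns grow to the right and rows downward; lengths in m; the calibration is good to about 2 mm. A picture is of the moment at which its call begins: read the wrist's pose just before it. camera_info takes no time and is no camera call.
- env.sign_off(): hands the job in; it is judged then, once.
Trained networks look in the newest picture that a camera, given by its name, has taken for a name from the list of things; names that differ only in an ending like _2 or _b are one class to them, and where a whole thing is asked for, a point or a joint stands for the part that bears it (a point fixed in the world has none). Each returns a list of dicts, best first, with "confidence" (0 to 1); they miss things now and then, are a little off and sometimes report something else, mostly with a low value. They report only what shows in the picture. A call takes as long as a camera call. They do not tell look-alikes from the thing itself.
- nets.look_for(query, camera): "point" ([x, y, z] in m, in world coordinates, good to about 4 mm: the middle of the surface that is visible of it).
- nets.place_of(query, camera): "point" ([x, y, z] in m, in world coordinates, good to about 4 mm: a listed point, or the origin of a listed thing).
The state is a dict: "time_s": time; "qpos": joint angles; "joint_velocities": joint speeds; "effort": joint torques, N m; "tool_pos": TCP position; "tool_rot": TCP orientation; "force": force on the tool from outside, world axes, zero at the start; "wrist_torque": the same for the moment, N m; "grip_width": finger opening in m; "grasp_force": force on a finger pad.
Only numpy, scipy, OpenCV 4.12 (cv2) and the standard library are available. Lean on these libraries where they do the work, as an engineer would, in place of code of your own. Each camera call takes 0.05 s, during which the arm holds its last target. There are 200 camera calls.

### The job

Polish the old brass knobs: lift each insert bin that has knobs in it straight up out of the organiser (no tilting it while it is still in its bay, and no fishing the knobs out of the bins by hand), tip its knobs into the tumbler's bowl, and put the empty bin back upright and fully down in a bay. Once all the knobs are in the bowl, seat the lid on it; only then lift the switch guard, flip the toggle on and lower the guard shut over it. Leave the other things on the bench where they are.

Things in the scene. Friction and masses are not known exactly. Their poses are not given: they have to be found in the camera images.
- organiser: Low wooden organiser frame fixed to the bench, 131 (its x) by 196 (its y) by 33 mm high. Three bays side by side along its y, centres at y = -62, 0 and +62 mm, x = 0; each bay is 56 mm wide (y), 115 mm long (x), with its floor 5 mm above the bench. Origin: centre of the underside; z up.
- tumbler: Bench vibratory tumbler, fixed to the bench: a base plate with a blue motor housing and a round white open bowl on it. Origin: on the bench under the centre of the bowl; z up. On its +y side stands the grey control pod, 110 (x) by 80 (y) mm, flat top 66 mm above the bench, centred at x = -10, y = +165 mm; the guarded switch is on the pod's top.
- bowl_rim (a point): Centre of the tumbler bowl's mouth, 160 mm above the bench, level with the rim. Bowl: 164 mm outside and 154 mm inside diameter at the rim, 135 mm inside at its flat rubber floor, which is 58 mm below the rim; a rubber hump, 48 mm across and 30 mm high, stands in the middle of the floor.
- lid_grip (a point): Loose round white lid of the tumbler (disc 172 mm diameter), right way up on the bench. The point is on the axis of its upright black knob (28 mm diameter, from 15 to 49 mm above the underside), 38 mm above the underside. A plug under the disc, 10 mm deep, 132 to 140 mm diameter, drops into the bowl's mouth; seated, the disc rests on the rim and this point is 28 mm above it. 0.16 kg.
- guard_hinge (a point): Centre of the hinge axis of the switch guard, on the pod's top, 25 mm to the tumbler's +x and 165 mm to its +y; the axis is the tumbler's y axis. The attitude turns with the guard.
- guard_grip (a point): On the hinged switch guard, a black domed flap 40 mm wide (y), 34 mm high, that covers the toggle and reaches 69 mm from the hinge towards the tumbler's -x when shut. The point is midway between its flat sides, 50 mm from the hinge and 24 mm above the pod when shut, and moves with the guard. The flap can be pinched by its sides and swung with the tool kept upright.
- guard (a joint): Angle of the switch guard: 0 shut, its free end swings up and away to the tumbler's +x, 1.75 fully open. Slightly stiff (under 1 N at the free end moves it): stays where it is left.
- toggle_tip (a point): Ball at the end of the steel toggle under the guard (9 mm ball, 6 mm stem), 22.5 mm from its pivot; the pivot is 2 mm above the pod's top, 40 mm to the -x side of the guard's hinge, in the middle of the guard's width.
- toggle (a joint): Angle of the toggle: 0 off (leans 0.38 rad to the tumbler's -x), 0.76 on (leans as much to its +x). Stays where it is left; about 1 N at the tip moves it.
- bin0_grip (a point): On the handle of an insert bin (three alike, grey plastic, snug in the bays). A flat bridge crosses the open bin at mid-length, 44 to 52 mm above the underside; on it stands an upright grip 44 mm long (bin's x), 12 mm thick (y), up to 81 mm. The point is in its middle, 72 mm above the underside. z is the bin's up; in the organiser its x is near the organiser's x. 0.12 kg empty.
- bin0_lip (a point): On bin0 (the others are the same): middle of the top edge at its -x end, 55 mm from the middle and 40 mm above the underside. Inside, a 41 degree ramp climbs to this edge from the floor (12 mm to the -x side of the middle); tipped this end down by 85 to 100 degrees, the contents slide out over it. Bin 113 by 54 mm at the top, 109 by 50 mm at the bottom, walls 40 mm high, 2.5 mm thick, open above.
- bin1_grip (a point): On the handle of an insert bin (three alike, grey plastic, snug in the bays). A flat bridge crosses the open bin at mid-length, 44 to 52 mm above the underside; on it stands an upright grip 44 mm long (bin's x), 12 mm thick (y), up to 81 mm. The point is in its middle, 72 mm above the underside. z is the bin's up; in the organiser its x is near the organiser's x. 0.12 kg empty.
- bin2_grip (a point): On the handle of an insert bin (three alike, grey plastic, snug in the bays). A flat bridge crosses the open bin at mid-length, 44 to 52 mm above the underside; on it stands an upright grip 44 mm long (bin's x), 12 mm thick (y), up to 81 mm. The point is in its middle, 72 mm above the underside. z is the bin's up; in the organiser its x is near the organiser's x. 0.12 kg empty.
- knob0_mid (a point): Brass cabinet knob, 26 mm diameter head, 18 mm foot, 26 mm high, about 45 g; the point is half-way up its axis. It starts standing in one of the bins (each bin holds none, one or two), or is absent (None).
- knob1_mid (a point): Brass cabinet knob, 26 mm diameter head, 18 mm foot, 26 mm high, about 45 g; the point is half-way up its axis. It starts standing in one of the bins (each bin holds none, one or two), or is absent (None).
- knob2_mid (a point): Brass cabinet knob, 26 mm diameter head, 18 mm foot, 26 mm high, about 45 g; the point is half-way up its axis. It starts standing in one of the bins (each bin holds none, one or two), or is absent (None).
- knob3_mid (a point): Brass cabinet knob, 26 mm diameter head, 18 mm foot, 26 mm high, about 45 g; the point is half-way up its axis. It starts standing in one of the bins (each bin holds none, one or two), or is absent (None).
- knob4_mid (a point): Brass cabinet knob, 26 mm diameter head, 18 mm foot, 26 mm high, about 45 g; the point is half-way up its axis. It starts standing in one of the bins (each bin holds none, one or two), or is absent (None).
- knob5_mid (a point): Brass cabinet knob, 26 mm diameter head, 18 mm foot, 26 mm high, about 45 g; the point is half-way up its axis. It starts standing in one of the bins (each bin holds none, one or two), or is absent (None).
- tape: Roll of blue masking tape, 84 mm diameter, 25 mm high; origin at the centre of its underside. To be left alone.
- sanding_block: Cork sanding block 70 by 110 by 28 mm; origin at the centre of its underside. To be left alone.
- driver: Screwdriver, 200 mm long, lying along its x; origin at its underside. To be left alone.
- wax: Wax tin, 72 mm diameter, 50 mm high; origin at the centre of its underside. To be left alone.
- clamp: Black spring clamp lying flat, about 130 by 70 by 19 mm; origin at its pivot, underside. To be left alone.
Not all that is in view belongs to the job. What is shaped like the part that bears bin2_grip but blue is not meant. What is shaped like the part that bears bin0_grip but purple is not meant.

How it is judged (in metres and radians):
On the way, in this order (a step that is already met when the one before it is completed fails the run):
1. every knob is in the tumbler's bowl (horizontal distance between each of knob0_mid, knob1_mid, knob2_mid, knob3_mid, knob4_mid, knob5_mid and bowl_rim below 0.078 m and z of knob0_mid in the frame of bowl_rim between -0.075 and -0.003 m and z of knob1_mid in the frame of bowl_rim between -0.075 and -0.003 m and z of knob2_mid in the frame of bowl_rim between -0.075 and -0.003 m and z of knob3_mid in the frame of bowl_rim between -0.075 and -0.003 m and z of knob4_mid in the frame of bowl_rim between -0.075 and -0.003 m and z of knob5_mid in the frame of bowl_rim between -0.075 and -0.003 m), for 0.2 s.
2. the lid is seated on the bowl, the knobs inside (all of step 1 and horizontal distance between lid_grip and bowl_rim below 0.01 m and z of lid_grip in the frame of bowl_rim between 0.022 and 0.033 m and angle between lid_grip's own z axis and vertical below 0.06 rad), for 0.2 s.
3. the toggle is flipped on under the lifted guard, with the lid seated (value of joint each of toggle, guard above 0.6 rad and horizontal distance between lid_grip and bowl_rim below 0.01 m and z of lid_grip in the frame of bowl_rim between 0.022 and 0.033 m and angle between lid_grip's own z axis and vertical below 0.06 rad), for 0.1 s.
At the end, for the whole second after the job is handed in: Every knob is in the bowl below the rim; the lid is seated on the rim within 10 mm of centre and level; all three bins are upright and fully down in bays of the organiser (within 5 mm of the bay's floor); the toggle is on (over 0.6 rad) and the guard is shut over it (under 0.1 rad) (all of step 2 and z of bin0_grip in the frame of organiser between 0.06 and 0.083 m and x of bin0_grip in the frame of organiser between -0.012 and 0.012 m and y of bin0_grip in the frame of organiser between -0.075 and 0.075 m and angle between each of bin0_grip, bin1_grip, bin2_grip's own z axis and vertical below 0.06 rad and z of bin1_grip in the frame of organiser between 0.06 and 0.083 m and x of bin1_grip in the frame of organiser between -0.012 and 0.012 m and y of bin1_grip in the frame of organiser between -0.075 and 0.075 m and z of bin2_grip in the frame of organiser between 0.06 and 0.083 m and x of bin2_grip in the frame of organiser between -0.012 and 0.012 m and y of bin2_grip in the frame of organiser between -0.075 and 0.075 m and value of joint toggle above 0.6 rad and value of joint guard below 0.1 rad); the robot touches nothing.
It fails at once if a bin is tilted more than 0.35 rad while still in its bay ((angle between bin0_grip's own z axis and vertical above 0.35 rad and z of bin0_grip in the frame of organiser below 0.09 m and x of bin0_grip in the frame of organiser between -0.06 and 0.06 m and y of bin0_grip in the frame of organiser between -0.09 and 0.09 m) or (angle between bin1_grip's own z axis and vertical above 0.35 rad and z of bin1_grip in the frame of organiser below 0.09 m and x of bin1_grip in the frame of organiser between -0.06 and 0.06 m and y of bin1_grip in the frame of organiser between -0.09 and 0.09 m) or (angle between bin2_grip's own z axis and vertical above 0.35 rad and z of bin2_grip in the frame of organiser below 0.09 m and x of bin2_grip in the frame of organiser between -0.06 and 0.06 m and y of bin2_grip in the frame of organiser between -0.09 and 0.09 m)).
It fails at once if a knob is handled by the gripper while in a bin in the organiser ((contact force between the fingers and knob0 above 0.4 N and x of knob0_mid in the frame of organiser between -0.06 and 0.06 m and y of knob0_mid in the frame of organiser between -0.095 and 0.095 m and z of knob0_mid in the frame of organiser below 0.04 m) or (contact force between the fingers and knob1 above 0.4 N and x of knob1_mid in the frame of organiser between -0.06 and 0.06 m and y of knob1_mid in the frame of organiser between -0.095 and 0.095 m and z of knob1_mid in the frame of organiser below 0.04 m) or (contact force between the fingers and knob2 above 0.4 N and x of knob2_mid in the frame of organiser between -0.06 and 0.06 m and y of knob2_mid in the frame of organiser between -0.095 and 0.095 m and z of knob2_mid in the frame of organiser below 0.04 m) or (contact force between the fingers and knob3 above 0.4 N and x of knob3_mid in the frame of organiser between -0.06 and 0.06 m and y of knob3_mid in the frame of organiser between -0.095 and 0.095 m and z of knob3_mid in the frame of organiser below 0.04 m) or (contact force between the fingers and knob4 above 0.4 N and x of knob4_mid in the frame of organiser between -0.06 and 0.06 m and y of knob4_mid in the frame of organiser between -0.095 and 0.095 m and z of knob4_mid in the frame of organiser below 0.04 m) or (contact force between the fingers and knob5 above 0.4 N and x of knob5_mid in the frame of organiser between -0.06 and 0.06 m and y of knob5_mid in the frame of organiser between -0.095 and 0.095 m and z of knob5_mid in the frame of organiser below 0.04 m)).
It fails at once if a bystander is moved more than 30 mm (distance of any of tape, sanding_block, driver, wax, clamp from where it was at the start of the episode above 0.03 m).
Of knob0, knob1, knob2, knob3, knob4, knob5 only 3 to 5 are there at a start; the rules pass over those that are not, and their reading is None.
At some moment in a run one of lid may be knocked a few centimetres aside while the robot is not near it.
It also fails if it takes over 210 s, if anything falls off the work surface, if the arm or the gripper's body presses on something with over 40 N, if the wrist force passes 120 N, or if a joint passes its speed limit or range.

## Working session

There is one attempt and no reset: what is moved stays moved. The work goes in short steps, Python scripts to look and compute and a shell command to move; the robot and the scene stay as the last step left them, time stands still between calls to the robot, and variables do not carry over. Pictures are saved under pics/ and viewed, at most 14 in all, crops included, and the job is handed in when it is done.

```bash
ls; mkdir -p pics
cat > h.py <<'E'
import numpy as np, cv2
from cell import get_obs, optics, env, nets
from scipy.spatial.transform import Rotation as Rot
def snap(cam,fn=None):
    o=get_obs(); p,d=optics.read_camera(cam)
    if fn: cv2.imwrite('pics/'+fn,p[:,:,::-1])
    return o,p,d
def pose(o):
    return Rot.from_euler('xyz',o['tool_rot'],degrees=True).as_matrix(), np.array(o['tool_pos'])
def cloud(cam,o,d):
    i=optics.camera_info(cam); f=200/np.tan(np.radians(i['fovy']/2))
    K=np.array([[f,0,i['cx']],[0,f,i['cy']],[0,0,1]])
    v,u=np.mgrid[:400,:640]; 
    n=cv2.undistortPoints(np.stack([u,v],-1).reshape(-1,1,2).astype(float),K,np.array([i['k1'],0,0,0.])).reshape(400,640,2)
    c=np.dstack([n,np.ones((400,640))])*d[...,None]
    if cam=='wrist':
        T=np.array(i['tool_from_camera']); R,t=pose(o); c=c@T[:3,:3].T+T[:3,3]; w=c@R.T+t
    else:
        R=np.array(i['R']); w=(c-np.array(i['t']))@R
    w[d==0]=np.nan; return w
def pix(cam,X):
    i=optics.camera_info(cam); f=200/np.tan(np.radians(i['fovy']/2))
    c=np.array(i['R'])@X+np.array(i['t']); a=c[:2]/c[2]; a=a*(1+i['k1']*(a@a)); return np.round(a*f+[i['cx'],i['cy']]).astype(int)
E
python3 - <<'E'
from h import *
print(get_obs())
names="organiser tumbler bowl_rim lid_grip guard_hinge guard_grip toggle_tip bin0_grip bin0_lip knob0_mid tape sanding_block driver wax clamp".split()
for cam in ('scene','top'):
    o,p,d=snap(cam,cam+'0.png'); np.savez(cam+'0.npz',p=p,d=d)
    for n in names:
        r=nets.place_of(n,cam)
        print(cam,n,[(np.round(x['point'],3).tolist(),round(x['confidence'],2),pix(cam,np.array(x['point'])).tolist()) for x in r[:7]])
E
```

```text
pics
{'time_s': 0.0, 'qpos': array([-74.02098573,  18.43861747,  -4.01470257,  83.17472179,
         1.29454699,  78.54144525,  -3.25964711]), 'joint_velocities': array([-0.07498023,  0.03835278,  0.05919378,  0.00473862, -0.05431331,
        0.13832531, -0.01250958]), 'effort': array([-3.83471559e-05, -4.91292000e+01, -4.03700704e-01, -3.12529564e+01,
       -6.38295896e-02,  4.37053596e-02,  1.71774759e-04]), 'tool_pos': array([0.17001679, 0.62679375, 0.221468  ]), 'tool_rot': array([-1.79890431e+02,  5.61591816e-03,  1.64830213e+02]), 'force': array([-0.21130461, -0.33920722,  0.15016744]), 'wrist_torque': array([0.00598875, 0.00164907, 0.00371668]), 'grasp_force': 0.0, 'grip_width': 0.08717731864667146}
scene organiser [([0.502, -0.339, 0.001], 0.95, [214, 240])]
scene tumbler [([0.527, 0.15, 0.001], 0.57, [387, 229])]
scene bowl_rim [([0.525, 0.154, 0.16], 0.59, [394, 186]), ([0.549, -0.408, 0.023], 0.26, [188, 249])]
scene lid_grip [([0.571, -0.066, 0.039], 0.6, [315, 238]), ([0.496, -0.282, 0.08], 0.16, [232, 216])]
scene guard_hinge [([0.563, 0.313, 0.067], 0.86, [449, 215])]
[... 1279 characters left out ...]
p [([0.511, -0.406, 0.078], 0.93, [455, 219]), ([0.32, -0.459, 0.074], 0.59, [474, 291]), ([0.563, 0.314, 0.066], 0.38, [188, 193])]
top bin0_lip [([0.458, -0.413, 0.042], 0.64, [453, 239]), ([0.374, -0.447, 0.041], 0.61, [466, 270])]
top knob0_mid [([0.513, 0.318, 0.087], 0.69, [184, 211]), ([0.546, -0.408, 0.022], 0.45, [450, 207])]
top tape [([0.754, 0.271, -0.004], 0.76, [213, 131])]
top sanding_block [([0.745, -0.27, 0.0], 0.77, [400, 138])]
top driver [([0.368, -0.073, -0.002], 0.94, [329, 268]), ([0.516, 0.319, 0.088], 0.4, [183, 210])]
top wax [([0.366, -0.074, -0.001], 0.68, [329, 269]), ([0.75, -0.069, 0.001], 0.56, [331, 135])]
top clamp [([0.355, 0.094, 0.003], 0.66, [269, 271])]
```

Run:
```python
import cv2
a=cv2.imread('pics/top0.png')[90:310,150:510]; cv2.imwrite('pics/topc.png',cv2.resize(a,None,fx=2.2,fy=2.2,interpolation=2))
```

```text
(no output)
```

View pics/topc.png

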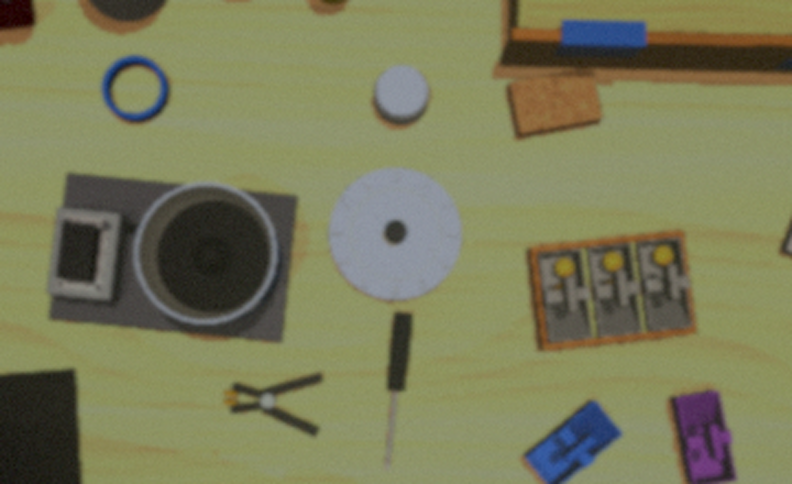

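View pics/scene0.png

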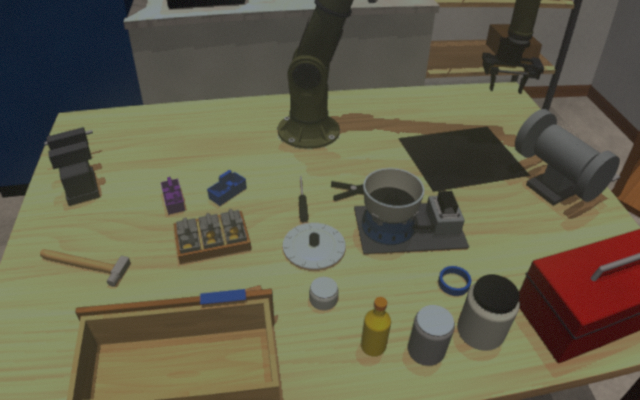

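The organiser at about (425,222) in the top picture holds the three grey bins. Each shows a brass knob at its far end; crop pixels (565,265), (613,260) and (663,255).

Possible mix-ups:
- the blue bin at crop (572,440)
- the purple bin at crop (703,437)

Both of those lie loose on the bench, so I choose the three grey bins inside the organiser frame. Next I plan the transit to a close wrist view.

```bash
cat > plan.py <<'E'
# plan.py: prints, for successive target poses x y z(mm) [roll pitch yaw](deg), the shift/turn in tool axes; one creep call each
import sys, json, numpy as np
from scipy.spatial.transform import Rotation as Rot
from cell import get_obs
def plan(wps, start=None):
    o=get_obs(); p=np.array(o['tool_pos'])*1000; R=Rot.from_euler('xyz',o['tool_rot'],degrees=True)
    if start is not None: p=np.array(start[:3],float); R=Rot.from_euler('xyz',start[3:],degrees=True)
    for w in wps:
        q=np.array(w[:3],float); Q=Rot.from_euler('xyz',w[3:],degrees=True)
        t=R.inv().apply(q-p); r=np.degrees((R.inv()*Q).as_rotvec())
        print('t',np.round(t,1).tolist(),'w',np.round(r,1).tolist(),'rows>=%.1f %.1f'%(np.linalg.norm(t)/41.7,np.linalg.norm(r)/7.16)); p,R=q,Q
if __name__=='__main__': plan(json.loads(sys.argv[1]))
E
python3 plan.py '[[310,545,300,180,0,130],[440,400,330,180,0,95],[530,210,330,180,0,60],[530,20,330,180,0,25],[500,-180,330,180,0,6],[470,-335,330,180,0,6]]'
python3 -c "
from h import *
np.set_printoptions(precision=3,suppress=True)
for c in ('wrist','top'): print(optics.camera_info(c))"
```

```text
t [-156.5, -42.9, -77.4] w [0.0, 0.0, 34.8] rows>=4.3 4.9
t [-194.6, 6.4, -30.0] w [0.0, -0.0, 35.0] rows>=4.7 4.9
t [-197.1, 73.1, 0.0] w [0.0, -0.0, 35.0] rows>=5.0 4.9
t [-164.5, 95.0, 0.0] w [-0.0, -0.0, 35.0] rows>=4.6 4.9
t [-111.7, 168.6, 0.0] w [0.0, -0.0, 19.0] rows>=4.8 2.7
t [-46.0, 151.0, 0.0] w [0.0, 0.0, 0.0] rows>=3.8 0.0
{'fovy': 66.84578408551201, 'cx': 319.1137465676414, 'cy': 201.05530273425853, 'k1': -0.04598043776485239, 'tool_from_camera': array([[ 0.001, -0.964, -0.267,  0.072],
       [ 1.   ,  0.001, -0.001, -0.001],
       [ 0.001, -0.267,  0.964, -0.161],
       [ 0.   ,  0.   ,  0.   ,  1.   ]])}
{'fovy': 44.8372880912973, 'cx': 320.1518337369421, 'cy': 205.51945123896522, 'k1': 0.007041926864290908, 'R': array([[ 0.025, -1.   ,  0.002],
       [-0.996, -0.025, -0.081],
       [ 0.081,  0.   , -0.997]]), 't': array([-0.058,  0.541,  1.337])}
```

```bash
python3 -m creep '[{"tx":-156,"ty":-43,"tz":-77,"wz":35},{"tx":-156,"ty":-43,"tz":-77,"wz":35},{"tx":-156,"ty":-43,"tz":-77,"wz":35},{"tx":-156,"ty":-43,"tz":-77,"wz":35},{"tx":-156,"ty":-43,"tz":-77,"wz":35}]'
python3 -m creep '[{"tx":-195,"ty":6,"tz":-30,"wz":35},{"tx":-195,"ty":6,"tz":-30,"wz":35},{"tx":-195,"ty":6,"tz":-30,"wz":35},{"tx":-195,"ty":6,"tz":-30,"wz":35},{"tx":-195,"ty":6,"tz":-30,"wz":35}]'
python3 plan.py '[[530,210,330,180,0,60],[530,20,330,180,0,25],[500,-180,330,180,0,6],[470,-335,330,180,0,6]]'; python3 -c "
from h import *;print(get_obs()['qpos'])"
```

```text
t [-456.5, -308.6, -107.4] w [0.0, -0.0, 104.8] rows>=13.5 14.6
t [-164.5, 95.0, 0.0] w [-0.0, -0.0, 35.0] rows>=4.6 4.9
t [-111.7, 168.6, 0.0] w [0.0, -0.0, 19.0] rows>=4.8 2.7
t [-46.0, 151.0, 0.0] w [0.0, 0.0, 0.0] rows>=3.8 0.0
[-74.0206542   18.39103791  -4.01691421  83.10937861   1.29583276
  78.54119262  -3.25988129]validation failed for argument at $[0]...
validation failed for argument at $[0]...
```

```bash
python3 -m creep '[{"wx":0,"wy":0,"wz":35,"tx":-156,"ty":-43,"tz":-77,"gripper":1},{"wx":0,"wy":0,"wz":35,"tx":-156,"ty":-43,"tz":-77,"gripper":1},{"wx":0,"wy":0,"wz":35,"tx":-156,"ty":-43,"tz":-77,"gripper":1},{"wx":0,"wy":0,"wz":35,"tx":-156,"ty":-43,"tz":-77,"gripper":1},{"wx":0,"wy":0,"wz":35,"tx":-156,"ty":-43,"tz":-77,"gripper":1}]'
python3 plan.py '[[440,400,330,180,0,95],[530,210,330,180,0,60],[530,20,330,180,0,25],[500,-180,330,180,0,6],[470,-335,330,180,0,6]]'; python3 -c "
from h import *;print(get_obs()['qpos'])"
```

```text
time_s: 2.02
tool_pos: [0.3176, 0.5413, 0.3034]
tool_rot: [179.6, 0.1, 128.9]
force: [2.0, -0.3, 0.0]
grip_width: 0.0864
grasp_force: 0.0
t [-186.9, 6.6, -26.1] w [0.4, 0.0, 33.9] rows>=4.5 4.7
t [-197.1, 73.1, 0.0] w [0.0, -0.0, 35.0] rows>=5.0 4.9
t [-164.5, 95.0, 0.0] w [-0.0, -0.0, 35.0] rows>=4.6 4.9
t [-111.7, 168.6, 0.0] w [0.0, -0.0, 19.0] rows>=4.8 2.7
t [-46.0, 151.0, 0.0] w [0.0, 0.0, 0.0] rows>=3.8 0.0
[-66.49793761  13.89271273   5.34144953  79.7143676   -1.01793495
  86.15287102 -22.31436214]
```

```bash
python3 -m creep '[{"wx":0,"wy":0,"wz":34,"tx":-190,"ty":6,"tz":-27,"gripper":1},{"wx":0,"wy":0,"wz":34,"tx":-190,"ty":6,"tz":-27,"gripper":1},{"wx":0,"wy":0,"wz":34,"tx":-190,"ty":6,"tz":-27,"gripper":1},{"wx":0,"wy":0,"wz":34,"tx":-190,"ty":6,"tz":-27,"gripper":1},{"wx":0,"wy":0,"wz":34,"tx":-190,"ty":6,"tz":-27,"gripper":1}]' | head -3
python3 -m creep '[{"wx":0,"wy":0,"wz":35,"tx":-197,"ty":73,"tz":0,"gripper":1},{"wx":0,"wy":0,"wz":35,"tx":-197,"ty":73,"tz":0,"gripper":1},{"wx":0,"wy":0,"wz":35,"tx":-197,"ty":73,"tz":0,"gripper":1},{"wx":0,"wy":0,"wz":35,"tx":-197,"ty":73,"tz":0,"gripper":1},{"wx":0,"wy":0,"wz":35,"tx":-197,"ty":73,"tz":0,"gripper":1}]' | head -3
python3 -m creep '[{"wx":0,"wy":0,"wz":35,"tx":-165,"ty":95,"tz":0,"gripper":1},{"wx":0,"wy":0,"wz":35,"tx":-165,"ty":95,"tz":0,"gripper":1},{"wx":0,"wy":0,"wz":35,"tx":-165,"ty":95,"tz":0,"gripper":1},{"wx":0,"wy":0,"wz":35,"tx":-165,"ty":95,"tz":0,"gripper":1},{"wx":0,"wy":0,"wz":35,"tx":-165,"ty":95,"tz":0,"gripper":1}]' | head -3
python3 plan.py '[[500,-180,330,180,0,6],[470,-335,330,180,0,6]]'; python3 -c "
from h import *;print(get_obs()['qpos'])"
```

```text
time_s: 2.43
tool_pos: [0.4397, 0.3983, 0.3279]
tool_rot: [179.8, 0.0, 95.2]
time_s: 2.85
tool_pos: [0.5282, 0.214, 0.327]
tool_rot: [180.0, -0.1, 60.5]
time_s: 3.27
tool_pos: [0.5298, 0.0194, 0.3272]
tool_rot: [179.9, -0.0, 25.1]
t [-111.7, 167.9, -2.6] w [0.1, -0.1, 19.1] rows>=4.8 2.7
t [-46.0, 151.0, 0.0] w [0.0, 0.0, 0.0] rows>=3.8 0.0
[-38.74468722   1.18084353  34.60366669  91.42195639  -0.61237716
  87.54316773 -68.99767425]
```

```bash
python3 -m creep '[{"wx":0,"wy":0,"wz":19,"tx":-112,"ty":168,"tz":-3,"gripper":1},{"wx":0,"wy":0,"wz":19,"tx":-112,"ty":168,"tz":-3,"gripper":1},{"wx":0,"wy":0,"wz":19,"tx":-112,"ty":168,"tz":-3,"gripper":1},{"wx":0,"wy":0,"wz":19,"tx":-112,"ty":168,"tz":-3,"gripper":1},{"wx":0,"wy":0,"wz":19,"tx":-112,"ty":168,"tz":-3,"gripper":1}]' | head -3
python3 -m creep '[{"wx":0,"wy":0,"wz":0,"tx":-46,"ty":151,"tz":0,"gripper":1},{"wx":0,"wy":0,"wz":0,"tx":-46,"ty":151,"tz":0,"gripper":1},{"wx":0,"wy":0,"wz":0,"tx":-46,"ty":151,"tz":0,"gripper":1},{"wx":0,"wy":0,"wz":0,"tx":-46,"ty":151,"tz":0,"gripper":1},{"wx":0,"wy":0,"wz":0,"tx":-46,"ty":151,"tz":0,"gripper":1}]' | head -3
python3 - <<'E'
from h import *
o,p,d=snap('wrist','w1.png'); np.savez('w1.npz',p=p,d=d); w=cloud('wrist',o,d)
print(o['qpos'],o['tool_pos'])
for n in ['organiser','bin0_grip','bin0_lip','knob0_mid']:
    print(n,[(np.round(x['point'],3).tolist(),round(x['confidence'],2)) for x in nets.place_of(n,'wrist')[:8]])
# handles: pixels 65..95mm high
z=w[...,2]; m=((z>.078)&(z<.095)).astype(np.uint8)
k,l,s,c=cv2.connectedComponentsWithStats(m)
for i in range(1,k):
    if s[i,4]>150:
        q=w[l==i]; r=cv2.minAreaRect((q[:,:2]*1000).astype(np.float32)); print('handle',s[i,4],np.round(r[0],1),np.round(r[1],1),round(r[2],1),'z',round(np.median(q[:,2]),4),c[i].round())
m=(z>.024)&(z<.040); 
q=w[m&(abs(w[...,0]-.5)<.1)&(abs(w[...,1]+.34)<.13)]; print('frame',cv2.minAreaRect((q[:,:2]*1000).astype(np.float32)))
cv2.imwrite('pics/w1b.png',cv2.resize(cv2.convertScaleAbs(p[:,:,::-1],alpha=1.6),(800,500)))
E
```

```text
time_s: 3.68
tool_pos: [0.5014, -0.1777, 0.3301]
tool_rot: [180.0, -0.1, 6.7]
time_s: 4.1
tool_pos: [0.4703, -0.3381, 0.33]
tool_rot: [179.7, 0.1, 6.1]
[-13.80413545  10.70577676  54.63366202  85.12155144  -8.44180023
  88.51130947 -43.32024933] [ 0.4703276  -0.33812982  0.32998667]
organiser []
bin0_grip [([0.323, -0.461, 0.073], 0.73), ([0.509, -0.404, 0.075], 0.66)]
bin0_lip [([0.457, -0.413, 0.048], 0.94), ([0.375, -0.449, 0.036], 0.62)]
knob0_mid [([0.529, 0.149, 0.005], 0.73)]
handle 172 [519.1  86.6] [15.7 77.2] 81.4 z 0.09 [  5. 103.]
handle 301 [ 512.4 -407.2] [42.7 12.1] 7.6 z 0.0848 [372. 146.]
handle 293 [ 503.2 -346.6] [42.6 11.9] 8.2 z 0.0851 [326. 149.]
handle 304 [ 494.6 -284.5] [44.  12.2] 8.0 z 0.0851 [279. 150.]
frame ((503.6580810546875, -346.0953674316406), (132.19036865234375, 196.05825805664062), 7.761260986328125)
```

View pics/w1b.png

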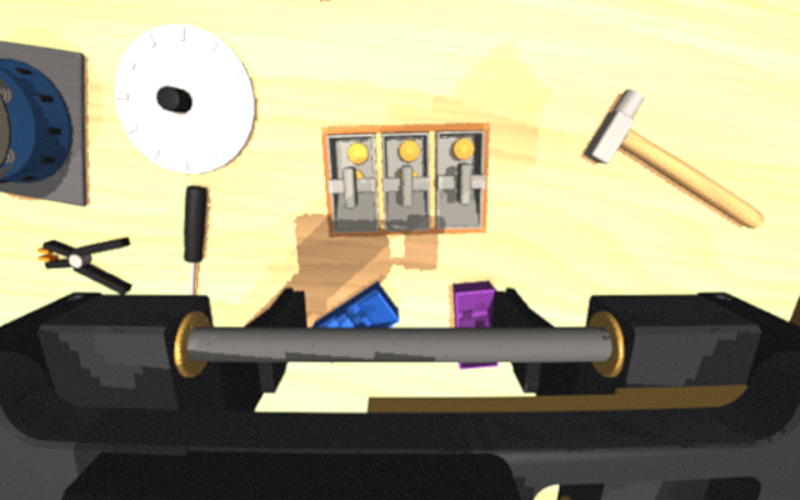

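The wrist view shows the three grey bins in the frame, with handles at (346,187), (407,185) and (464,183). Each has a knob at its +x end. The left and middle bins also show a second one peeking out beside the bridge, at (359,175) and (413,175). The blue and purple look-alikes are on the bench at (360,305) and (475,305). Handle sizes and heights match the description.

Now I fit a kinematic model to see which way the hand should face when pouring.

```bash
cat > kin.py <<'E'
import numpy as np, itertools
from scipy.spatial.transform import Rotation as Rot
from scipy.optimize import least_squares
S=[([-74.0206542,18.39103791,-4.01691421,83.10937861,1.29583276,78.54119262,-3.25988129],[.17001679,.62679375,.222],[-179.89,.0056,164.83]),
([-66.49793761,13.89271273,5.34144953,79.7143676,-1.01793495,86.15287102,-22.31436214],[.3176,.5413,.3034],[179.6,.1,128.9]),
([-38.74468722,1.18084353,34.60366669,91.42195639,-.61237716,87.54316773,-68.99767425],[.5298,.0194,.3272],[179.9,0,25.1]),
([-13.80413545,10.70577676,54.63366202,85.12155144,-8.44180023,88.51130947,-43.32024933],[.47032760,-.33812982,.32998667],[179.7,.1,6.1])]
def fk(q,L,s):
    r=np.radians(np.array(q))*s; R=np.eye(3); p=np.array([0,0,L[0]])
    for i,ax in enumerate('zyzyzyz'):
        R=R@Rot.from_euler(ax,r[i]).as_matrix()
        if i==1: p=p+R@[L[4],0,L[1]]
        if i==3: p=p+R@[L[5],0,L[2]]
        if i==5: p=p+R@[L[6],0,0]
    p=p+R@[0,0,L[3]]
    return p,R@Rot.from_euler('z',L[7],degrees=True).as_matrix()
def fit():
    best=None
    for s in itertools.product((1,-1),repeat=4):
        sg=np.array([s[0],1,s[1],1,s[2],1,s[3]])
        def f(L):
            e=[]
            for q,p,r in S:
                a,R=fk(q,L,sg); e+=list((a-p)*1)+list(.1*(R-Rot.from_euler('xyz',r,degrees=True).as_matrix()).ravel())
            return np.array(e+list(.003*L[4:7]))
        for y0 in (0,90,180,270):
            o=least_squares(f,[.3,.4,.4,.3,0,0,0,y0])
            if best is None or o.cost<best[0]: best=(o.cost,o.x,sg,f(o.x))
    return best
if __name__=='__main__':
    b=fit(); np.set_printoptions(precision=4,suppress=True); print(b[0],b[1],b[2]); print(b[3][:48].reshape(4,12)[:,:3]*1000)
    np.savez('kin.npz',L=b[1],s=b[2])
E
python3 kin.py
```

```text
0.00038361956059013234 [ 6.1067  0.3076  0.569   6.3979 -0.0265 -0.3309  0.0413 90.0212] [-1  1 -1  1 -1  1 -1]
[[-22.3299  10.581   -1.6138]
 [  0.3572   0.9704   5.3848]
 [  1.2934   4.6563  -3.43  ]
 [ -9.0606   2.355   -0.3409]]
```

```bash
for i in 1; do
python3 -m creep '[{"wx":0,"wy":7,"wz":0,"tx":0,"ty":0,"tz":-40,"gripper":1},{"wx":0,"wy":14,"wz":0,"tx":0,"ty":0,"tz":-40,"gripper":1},{"wx":0,"wy":21,"wz":0,"tx":0,"ty":0,"tz":-40,"gripper":1},{"wx":0,"wy":28,"wz":0,"tx":0,"ty":0,"tz":-40,"gripper":1},{"wx":0,"wy":35,"wz":0,"tx":0,"ty":0,"tz":-40,"gripper":1}]' | head -4
python3 -c "
from h import *;o=get_obs();print(o['qpos'].tolist(),o['tool_pos'].tolist(),o['tool_rot'].tolist())"
python3 -m creep '[{"wx":0,"wy":7,"wz":0,"tx":0,"ty":0,"tz":0,"gripper":1},{"wx":0,"wy":14,"wz":0,"tx":0,"ty":0,"tz":0,"gripper":1},{"wx":0,"wy":21,"wz":0,"tx":0,"ty":0,"tz":0,"gripper":1},{"wx":0,"wy":28,"wz":0,"tx":0,"ty":0,"tz":0,"gripper":1},{"wx":0,"wy":35,"wz":0,"tx":0,"ty":0,"tz":0,"gripper":1}]' | head -4
python3 -c "
from h import *;o=get_obs();print(o['qpos'].tolist(),o['tool_pos'].tolist(),o['tool_rot'].tolist())"
python3 -m creep '[{"wx":0,"wy":5,"wz":0,"tx":0,"ty":0,"tz":0,"gripper":1},{"wx":0,"wy":10,"wz":0,"tx":0,"ty":0,"tz":0,"gripper":1},{"wx":0,"wy":15,"wz":0,"tx":0,"ty":0,"tz":0,"gripper":1},{"wx":0,"wy":20,"wz":0,"tx":0,"ty":0,"tz":0,"gripper":1},{"wx":0,"wy":20,"wz":0,"tx":0,"ty":0,"tz":0,"gripper":1}]' | head -4
python3 -c "
from h import *;o=get_obs();print(o['qpos'].tolist(),o['tool_pos'].tolist(),o['tool_rot'].tolist())"
done
```

```text
time_s: 4.77
tool_pos: [0.4784, -0.3262, 0.3697]
tool_rot: [179.9, -35.2, 7.4]
force: [-6.0, 2.9, 2.2]
[-8.471541292866894, -17.30860386051385, 47.347951292813384, 104.51619583592297, -14.062953925877745, 63.31343715456728, -38.67859649531613] [0.47844695353949007, -0.32615046728726327, 0.3697013667808113] [179.90210109518316, -35.1991058646654, 7.359748133148448]
time_s: 5.18
tool_pos: [0.4749, -0.3294, 0.3711]
tool_rot: [179.7, -65.9, 7.2]
force: [-0.8, 1.0, -0.8]
[20.216129719208055, -16.191837546902946, 39.531980083695544, 122.88268415788227, -62.71715776227418, 56.902709990490656, 8.999604191105309] [0.4748717959971629, -0.32943518315507114, 0.37108147946839076] [179.6796093350668, -65.89138334269677, 7.182311444047737]
time_s: 5.6
tool_pos: [0.4745, -0.3287, 0.3676]
tool_rot: [-177.4, -85.5, 4.4]
force: [0.5, 0.6, -0.2]
[0.798215745916862, -9.88557796339196, 67.16409722579456, 131.88874019449958, -88.94507318768976, 69.53098410630768, 38.260764449354845] [0.474528566386357, -0.3286974173606613, 0.3676025339131286] [-177.44410266571785, -85.52849069737333, 4.374932331647397]
```

```bash
python3 - <<'E'
import re
s=open('kin.py').read()
s=s.replace("[179.7,.1,6.1])]","""[179.7,.1,6.1]),
([-8.471541292866894,-17.30860386051385,47.347951292813384,104.51619583592297,-14.062953925877745,63.31343715456728,-38.67859649531613],[0.47844695,-0.32615047,0.36970137],[179.90210109518316,-35.1991058646654,7.359748133148448]),
([20.216129719208055,-16.191837546902946,39.531980083695544,122.88268415788227,-62.71715776227418,56.902709990490656,8.999604191105309],[0.4748718,-0.32943518,0.37108148],[179.6796093350668,-65.89138334269677,7.182311444047737]),
([0.798215745916862,-9.88557796339196,67.16409722579456,131.88874019449958,-88.94507318768976,69.53098410630768,38.260764449354845],[0.47452857,-0.32869742,0.36760253],[-177.44410266571785,-85.52849069737333,4.374932331647397])]""").replace('[:48].reshape(4,12)','[:84].reshape(7,12)')
open('kin.py','w').write(s)
E
python3 kin.py
```

```text
0.0008054819575608278 [ 0.2537  0.4832  0.5071  0.3947 -0.0327 -0.0006 -0.0353 90.0121] [-1  1 -1  1 -1  1 -1]
[[-26.6685  10.9088   5.6596]
 [-20.8369  11.5654   1.8696]
 [ -6.4854   4.9304  -5.0269]
 [ -2.8244  -2.7186  -1.4472]
 [  0.2278  -1.0609   3.9581]
 [  3.2849   4.7006  -0.9335]
 [  0.2614  -0.8631  -4.0797]]
```

Run:
```python
from kin import *
k=np.load('kin.npz'); L,s=k['L'],k['s']
lo=np.array([-163.93,-17.29,-79.2,3.27,-89.18,5.43,-154.24]); hi=np.array([163.93,119.83,71.16,140.29,269.18,117.66,154.24])
rng=np.random.default_rng(0)
for psi in range(-120,121,20):
  c,sn=np.cos(np.radians(psi)),np.sin(np.radians(psi))
  T=np.array([.527-.013*c+.01*c,.152-.013*sn+.01*sn,.225]); X=np.array([0,0,1]); Z=np.array([c,sn,0]); Y=np.cross(Z,X); Rt=np.array([X,Y,Z]).T
  best=[]
  for t in range(40):
    q0=rng.uniform(lo,hi)
    def f(q):
        p,R=fk(q,L,s); m=np.minimum(q-lo,hi-q)
        return np.r_[(p-T)*10,(R-Rt).ravel()*3,np.maximum(0,15-m)*.01]
    o=least_squares(f,q0,bounds=(lo,hi),max_nfev=60)
    p,R=fk(o.x,L,s)
    if np.linalg.norm(p-T)<.005 and np.abs(R-Rt).max()<.03: best.append((np.minimum(o.x-lo,hi-o.x).min(),o.x.round()))
  best.sort(key=lambda b:-b[0]); print(psi,len(best),*[ (round(b[0],1),b[1].tolist()) for b in best[:2]])
```

```text
-120 0
-100 23 (np.float64(1.9), [-69.0, 64.0, 44.0, 72.0, 28.0, 116.0, 147.0]) (np.float64(1.9), [-69.0, 64.0, 44.0, 72.0, 28.0, 116.0, 147.0])
-80 19 (np.float64(14.6), [-77.0, 54.0, 37.0, 89.0, 41.0, 103.0, 140.0]) (np.float64(14.6), [-77.0, 54.0, 37.0, 89.0, 41.0, 103.0, 140.0])
-60 18 (np.float64(20.9), [-76.0, 40.0, 22.0, 106.0, 59.0, 97.0, 129.0]) (np.float64(19.4), [-93.0, 47.0, 43.0, 107.0, 49.0, 87.0, 135.0])
-40 24 (np.float64(17.7), [-56.0, 28.0, -6.0, 123.0, 81.0, 98.0, 119.0]) (np.float64(17.7), [-51.0, 28.0, -11.0, 123.0, 83.0, 100.0, 118.0])
-20 22 (np.float64(1.2), [-63.0, 18.0, 2.0, 139.0, 97.0, 86.0, 113.0]) (np.float64(1.2), [-63.0, 18.0, 2.0, 139.0, 97.0, 86.0, 113.0])
0 0
20 0
40 0
60 33 (np.float64(6.3), [-11.0, 28.0, 42.0, 134.0, 259.0, 105.0, 64.0]) (np.float64(6.3), [-11.0, 28.0, 42.0, 134.0, 259.0, 105.0, 64.0])
80 14 (np.float64(23.2), [64.0, 39.0, -40.0, 117.0, -60.0, 82.0, 52.0]) (np.float64(22.6), [50.0, 34.0, -23.0, 116.0, -67.0, 90.0, 56.0])
100 19 (np.float64(28.8), [60.0, 54.0, -49.0, 100.0, -40.0, 89.0, 39.0]) (np.float64(26.6), [57.0, 51.0, -44.0, 100.0, -43.0, 91.0, 41.0])
120 26 (np.float64(16.4), [52.0, 67.0, -57.0, 83.0, -24.0, 101.0, 27.0]) (np.float64(15.2), [51.0, 65.0, -54.0, 83.0, -26.0, 102.0, 29.0])
```

```bash
python3 plan.py '[[475,-320,375,180,-56,8],[480,-310,340,180,-22,8],[494.6,-284.5,300,180,0,8],[494.6,-284.5,110,180,0,8]]'
```

```text
t [7.5, -8.6, 0.9] w [1.0, -29.5, -0.5] rows>=0.3 4.1
t [-25.5, -9.2, 24.8] w [-0.0, -34.0, -0.0] rows>=0.9 4.7
t [1.7, -23.2, 43.8] w [0.0, -22.0, -0.0] rows>=1.2 3.1
t [0.0, -0.0, 190.0] w [0.0, 0.0, 0.0] rows>=4.6 0.0
```

```bash
python3 -m creep '[{"wx":1,"wy":-6,"wz":0,"tx":7,"ty":-8,"tz":1,"gripper":0},{"wx":1,"wy":-12,"wz":0,"tx":7,"ty":-8,"tz":1,"gripper":0},{"wx":1,"wy":-18,"wz":0,"tx":7,"ty":-8,"tz":1,"gripper":0},{"wx":1,"wy":-24,"wz":0,"tx":7,"ty":-8,"tz":1,"gripper":0},{"wx":1,"wy":-30,"wz":0,"tx":7,"ty":-8,"tz":1,"gripper":0}]' | head -3
python3 -m creep '[{"wx":0,"wy":-7,"wz":0,"tx":-25,"ty":-9,"tz":25,"gripper":0},{"wx":0,"wy":-14,"wz":0,"tx":-25,"ty":-9,"tz":25,"gripper":0},{"wx":0,"wy":-21,"wz":0,"tx":-25,"ty":-9,"tz":25,"gripper":0},{"wx":0,"wy":-28,"wz":0,"tx":-25,"ty":-9,"tz":25,"gripper":0},{"wx":0,"wy":-34,"wz":0,"tx":-25,"ty":-9,"tz":25,"gripper":0}]' | head -3
python3 -m creep '[{"wx":0,"wy":-7,"wz":0,"tx":2,"ty":-23,"tz":44,"gripper":0},{"wx":0,"wy":-14,"wz":0,"tx":2,"ty":-23,"tz":44,"gripper":0},{"wx":0,"wy":-22,"wz":0,"tx":2,"ty":-23,"tz":44,"gripper":0},{"wx":0,"wy":-22,"wz":0,"tx":2,"ty":-23,"tz":44,"gripper":0},{"wx":0,"wy":-22,"wz":0,"tx":2,"ty":-23,"tz":44,"gripper":0}]' | head -6
python3 plan.py '[[494.6,-284.5,120,180,0,8],[494.6,-284.5,61,180,0,8]]'; python3 -c "
from h import *;o=get_obs();print(o['qpos'])"
```

```text
time_s: 6.02
tool_pos: [0.4758, -0.3199, 0.3778]
tool_rot: [-179.5, -55.3, 7.6]
time_s: 6.43
tool_pos: [0.482, -0.3096, 0.3438]
tool_rot: [-179.8, -21.3, 8.0]
time_s: 6.85
tool_pos: [0.4978, -0.2827, 0.3002]
tool_rot: [-179.5, 0.6, 8.3]
force: [0.5, -0.7, -0.0]
grip_width: 0.0434
grasp_force: 0.0
t [-1.7, 2.8, 180.2] w [-0.5, 0.6, 0.3] rows>=4.3 0.1
t [0.0, -0.0, 59.0] w [0.0, 0.0, 0.0] rows>=1.4 0.0
[ 19.46758043   7.88243988   8.43859351  87.14413865  -1.21185624
  85.79032499 -53.77858721]
```

```bash
python3 -m creep '[{"wx":0,"wy":0.5,"wz":0,"tx":-2,"ty":3,"tz":40,"gripper":0},{"wx":0,"wy":0.5,"wz":0,"tx":-2,"ty":3,"tz":80,"gripper":0},{"wx":0,"wy":0.5,"wz":0,"tx":-2,"ty":3,"tz":120,"gripper":0},{"wx":0,"wy":0.5,"wz":0,"tx":-2,"ty":3,"tz":160,"gripper":0},{"wx":0,"wy":0.5,"wz":0,"tx":-2,"ty":3,"tz":180,"gripper":0}]' | head -6
python3 -m creep '[{"wx":0,"wy":0,"wz":0,"tx":0,"ty":0,"tz":0,"gripper":0},{"wx":0,"wy":0,"wz":0,"tx":0,"ty":0,"tz":0,"gripper":0}]' | head -3
python3 plan.py '[[494.6,-284.5,61,180,0,8]]'
```

```text
time_s: 7.27
tool_pos: [0.4881, -0.2874, 0.118]
tool_rot: [-179.5, 0.1, 7.8]
force: [-0.4, 0.2, -0.1]
grip_width: 0.0434
grasp_force: 0.0
time_s: 7.43
tool_pos: [0.4907, -0.2885, 0.1223]
tool_rot: [-179.6, -0.1, 7.8]
t [4.3, -3.0, 61.3] w [-0.4, -0.1, -0.2] rows>=1.5 0.1
```

```bash
python3 -m creep '[{"wx":-0.4,"wy":0,"wz":0,"tx":4,"ty":-3,"tz":20,"gripper":0},{"wx":-0.4,"wy":0,"wz":0,"tx":4,"ty":-3,"tz":40,"gripper":0},{"wx":-0.4,"wy":0,"wz":0,"tx":4,"ty":-3,"tz":60,"gripper":0},{"wx":-0.4,"wy":0,"wz":0,"tx":4,"ty":-3,"tz":60,"gripper":0},{"wx":-0.4,"wy":0,"wz":0,"tx":4,"ty":-3,"tz":60,"gripper":0}]' 40
python3 -m creep '[{"wx":0,"wy":0,"wz":0,"tx":0,"ty":0,"tz":0,"gripper":-1},{"wx":0,"wy":0,"wz":0,"tx":0,"ty":0,"tz":0,"gripper":-1},{"wx":0,"wy":0,"wz":0,"tx":0,"ty":0,"tz":0,"gripper":-1},{"wx":0,"wy":0,"wz":0,"tx":0,"ty":0,"tz":0,"gripper":-1},{"wx":0,"wy":0,"wz":0,"tx":0,"ty":0,"tz":0,"gripper":-1}]' 40
```

```text
time_s: 7.85
tool_pos: [0.4961, -0.2849, 0.0637]
tool_rot: [179.9, -0.1, 7.8]
force: [0.2, -0.3, 0.6]
grip_width: 0.0435
grasp_force: 0.0
time_s: 8.27
tool_pos: [0.4958, -0.2844, 0.0623]
tool_rot: [180.0, -0.1, 7.9]
force: [0.3, -0.7, 0.5]
grip_width: 0.0179
grasp_force: 0.0
```

```bash
python3 -m creep '[{"wx":0,"wy":0,"wz":0,"tx":0,"ty":0,"tz":0,"gripper":-1},{"wx":0,"wy":0,"wz":0,"tx":0,"ty":0,"tz":0,"gripper":-1},{"wx":0,"wy":0,"wz":0,"tx":0,"ty":0,"tz":0,"gripper":-1},{"wx":0,"wy":0,"wz":0,"tx":0,"ty":0,"tz":0,"gripper":-1}]'
python3 -m creep '[{"wx":0,"wy":0,"wz":0,"tx":0,"ty":0,"tz":-6,"gripper":-1},{"wx":0,"wy":0,"wz":0,"tx":0,"ty":0,"tz":-14,"gripper":-1},{"wx":0,"wy":0,"wz":0,"tx":0,"ty":0,"tz":-24,"gripper":-1},{"wx":0,"wy":0,"wz":0,"tx":0,"ty":0,"tz":-36,"gripper":-1},{"wx":0,"wy":0,"wz":0,"tx":0,"ty":0,"tz":-50,"gripper":-1}]'
```

```text
time_s: 8.6
tool_pos: [0.4954, -0.2839, 0.0616]
tool_rot: [-180.0, 0.0, 7.9]
force: [-0.8, 1.2, 1.2]
grip_width: 0.0117
grasp_force: 39.9
time_s: 9.02
tool_pos: [0.4952, -0.2842, 0.1127]
tool_rot: [180.0, 0.0, 7.9]
force: [0.0, 0.2, -2.2]
grip_width: 0.0119
grasp_force: 39.9
```

```bash
cat > scan.py <<'E'
from h import *
from scipy.optimize import least_squares
def circ(q):
    f=lambda a,q=q:np.hypot(q[:,0]-a[0],q[:,1]-a[1])-a[2]
    o=least_squares(f,[q[:,0].mean(),q[:,1].mean(),.08],loss='soft_l1',f_scale=.003); return o.x.round(4),len(q)
def scan(d,lid0):
    w=cloud('top',None,d); z=w[...,2]
    q=w[(z>.152)&(z<.17)&(np.hypot(w[...,0]-.527,w[...,1]-.152)<.11)]; print('rim',circ(q),np.median(q[:,2]))
    q=w[(z>.008)&(z<.022)&(np.hypot(w[...,0]-lid0[0],w[...,1]-lid0[1])<.095)]; 
    r=cv2.minEnclosingCircle((q[:,:2]*1000).astype(np.float32)); print('lid disc',r,np.median(q[:,2]),'mid',(q[:,:2].max(0)+q[:,:2].min(0))/2)
    q=w[(z>.035)&(z<.06)&(np.hypot(w[...,0]-lid0[0],w[...,1]-lid0[1])<.05)]; print('knob',q.mean(0),len(q),np.median(q[:,2]))
    q=w[(z>.058)&(z<.074)&(np.hypot(w[...,0]-.535,w[...,1]-.315)<.09)]; print('pod',cv2.minAreaRect((q[:,:2]*1000).astype(np.float32)),np.median(q[:,2]))
    q=w[(z>.085)&(z<.12)&(np.hypot(w[...,0]-.535,w[...,1]-.315)<.07)]; print('guard',cv2.minAreaRect((q[:,:2]*1000).astype(np.float32)),len(q),np.median(q[:,2]))
E
python3 - <<'E'
from scan import *
scan(np.load('top0.npz')['d'],(.567,-.067))
E
python3 plan.py '[[495.2,-284.2,250,180,0,8],[510,-150,330,180,0,30],[520,0,330,180,0,60],[527,130,300,180,0,92]]'
```

```text
rim (array([0.529 , 0.1481, 0.0783]), 478) 0.16016456211930769
lid disc ((566.088623046875, -67.40731811523438), 93.8259048461914) 0.017400511984914074 mid [ 0.56719343 -0.06906628]
knob [ 0.57063941 -0.07005514  0.04976682] 82 0.049607059075209986
pod ((531.9434814453125, 313.1401672363281), (80.84735107421875, 110.1845474243164), 85.83612823486328) 0.06689572833872724
guard ((531.7305297851562, 313.7217712402344), (42.639400482177734, 68.407470703125), 86.86701965332031) 428 0.1006645200439474
t [-0.0, 0.0, -137.3] w [0.0, 0.0, -0.1] rows>=3.3 0.0
t [33.3, -130.8, -80.0] w [-0.0, 0.0, -22.0] rows>=3.8 3.1
t [83.7, -124.9, -0.0] w [0.0, 0.0, -30.0] rows>=3.6 4.2
t [116.1, -58.9, 30.0] w [-0.0, 0.0, -32.0] rows>=3.2 4.5
```

```bash
python3 -m creep '[{"wx":0,"wy":0,"wz":0,"tx":0,"ty":0,"tz":-25,"gripper":-1},{"wx":0,"wy":0,"wz":0,"tx":0,"ty":0,"tz":-52,"gripper":-1},{"wx":0,"wy":0,"wz":0,"tx":0,"ty":0,"tz":-80,"gripper":-1},{"wx":0,"wy":0,"wz":0,"tx":0,"ty":0,"tz":-110,"gripper":-1},{"wx":0,"wy":0,"wz":0,"tx":0,"ty":0,"tz":-137,"gripper":-1}]' | head -3
python3 -m creep '[{"wx":0,"wy":0,"wz":-4,"tx":6,"ty":-26,"tz":-16,"gripper":-1},{"wx":0,"wy":0,"wz":-8,"tx":13,"ty":-52,"tz":-32,"gripper":-1},{"wx":0,"wy":0,"wz":-13,"tx":20,"ty":-78,"tz":-48,"gripper":-1},{"wx":0,"wy":0,"wz":-17,"tx":27,"ty":-104,"tz":-64,"gripper":-1},{"wx":0,"wy":0,"wz":-22,"tx":33,"ty":-130,"tz":-80,"gripper":-1}]' | head -3
python3 -m creep '[{"wx":0,"wy":0,"wz":-6,"tx":16,"ty":-25,"tz":0,"gripper":-1},{"wx":0,"wy":0,"wz":-12,"tx":33,"ty":-50,"tz":0,"gripper":-1},{"wx":0,"wy":0,"wz":-18,"tx":50,"ty":-75,"tz":0,"gripper":-1},{"wx":0,"wy":0,"wz":-24,"tx":67,"ty":-100,"tz":0,"gripper":-1},{"wx":0,"wy":0,"wz":-30,"tx":84,"ty":-125,"tz":0,"gripper":-1}]' | head -6
python3 plan.py '[[529.5,166,280,180,0,92],[529.5,166,240,180,-35,92],[529.5,166,235,180,-65,92],[529.5,166,235,180,-89,92]]';  python3 -c "
from h import *;o=get_obs();print(o['qpos'])"
```

```text
time_s: 9.43
tool_pos: [0.4953, -0.2844, 0.2519]
tool_rot: [179.9, -0.1, 7.9]
time_s: 9.85
tool_pos: [0.51, -0.1496, 0.3308]
tool_rot: [179.9, -0.1, 30.1]
time_s: 10.27
tool_pos: [0.5205, 0.0007, 0.3301]
tool_rot: [179.9, -0.0, 60.2]
force: [0.5, -0.6, -1.8]
grip_width: 0.0121
grasp_force: 39.9
t [147.9, -74.5, 50.0] w [0.1, 0.0, -31.8] rows>=4.1 4.4
t [0.0, -0.0, 40.0] w [0.0, 35.0, -0.0] rows>=1.0 4.9
t [-2.9, -0.0, 4.1] w [-0.0, 30.0, 0.0] rows>=0.1 4.2
t [0.0, 0.0, 0.0] w [-0.0, 24.0, 0.0] rows>=0.0 3.4
[  3.99008569   1.02540391  -7.11004233  91.04374931   0.16297513
  87.84478048 -32.96646146]
```

```bash
python3 -m creep '[{"wx":0,"wy":0,"wz":-6,"tx":30,"ty":-15,"tz":0,"gripper":-1},{"wx":0,"wy":0,"wz":-13,"tx":60,"ty":-30,"tz":10,"gripper":-1},{"wx":0,"wy":0,"wz":-20,"tx":90,"ty":-45,"tz":20,"gripper":-1},{"wx":0,"wy":0,"wz":-26,"tx":120,"ty":-60,"tz":35,"gripper":-1},{"wx":0,"wy":0,"wz":-32,"tx":148,"ty":-75,"tz":50,"gripper":-1}]' | head -3
python3 -m creep '[{"wx":0,"wy":7,"wz":0,"tx":0,"ty":0,"tz":0,"gripper":-1},{"wx":0,"wy":14,"wz":0,"tx":0,"ty":0,"tz":10,"gripper":-1},{"wx":0,"wy":21,"wz":0,"tx":0,"ty":0,"tz":20,"gripper":-1},{"wx":0,"wy":28,"wz":0,"tx":0,"ty":0,"tz":30,"gripper":-1},{"wx":0,"wy":35,"wz":0,"tx":0,"ty":0,"tz":40,"gripper":-1}]' | head -3
python3 plan.py '[[529.5,166,235,180,-65,92],[529.5,166,235,180,-89,92]]';  python3 -c "
from h import *;o=get_obs();print(o['qpos'])"
```

```text
time_s: 10.68
tool_pos: [0.5303, 0.1669, 0.2799]
tool_rot: [179.8, -0.0, 92.2]
time_s: 11.1
tool_pos: [0.5313, 0.164, 0.2408]
tool_rot: [179.6, -35.2, 92.1]
t [-1.7, -1.8, 6.0] w [0.4, 29.8, 0.2] rows>=0.2 4.2
t [0.0, 0.0, 0.0] w [-0.0, 24.0, 0.0] rows>=0.0 3.4
[ 10.2283739    6.97431811  -8.48370174 102.61215059 -35.36478292
  75.71399994  14.32301778]
```

```bash
python3 -m creep '[{"wx":0,"wy":6,"wz":0,"tx":-2,"ty":-2,"tz":6,"gripper":-1},{"wx":0,"wy":12,"wz":0,"tx":-2,"ty":-2,"tz":6,"gripper":-1},{"wx":0,"wy":18,"wz":0,"tx":-2,"ty":-2,"tz":6,"gripper":-1},{"wx":0,"wy":24,"wz":0,"tx":-2,"ty":-2,"tz":6,"gripper":-1},{"wx":0,"wy":30,"wz":0,"tx":-2,"ty":-2,"tz":6,"gripper":-1}]' | head -4
python3 -m creep '[{"wx":0,"wy":6,"wz":0,"tx":0,"ty":0,"tz":0,"gripper":-1},{"wx":0,"wy":12,"wz":0,"tx":0,"ty":0,"tz":0,"gripper":-1},{"wx":0,"wy":18,"wz":0,"tx":0,"ty":0,"tz":0,"gripper":-1},{"wx":0,"wy":25,"wz":0,"tx":0,"ty":0,"tz":0,"gripper":-1},{"wx":0,"wy":30,"wz":0,"tx":0,"ty":0,"tz":0,"gripper":-1}]'
python3 -m creep '[{"wx":0,"wy":0,"wz":0,"tx":0,"ty":0,"tz":0,"gripper":-1},{"wx":0,"wy":0,"wz":0,"tx":0,"ty":0,"tz":0,"gripper":-1},{"wx":0,"wy":0,"wz":0,"tx":0,"ty":0,"tz":0,"gripper":-1},{"wx":0,"wy":0,"wz":0,"tx":0,"ty":0,"tz":0,"gripper":-1},{"wx":0,"wy":0,"wz":0,"tx":0,"ty":0,"tz":0,"gripper":-1}]'
python3 - <<'E'
from h import *
o,p,d=snap('top'); print(o['qpos'])
cv2.imwrite('pics/pour1.png',cv2.convertScaleAbs(cv2.resize(p[130:290,160:400,::-1],None,fx=2,fy=2,interpolation=2),alpha=1.5))
E
```

```text
time_s: 11.52
tool_pos: [0.5292, 0.165, 0.2337]
tool_rot: [179.4, -65.1, 92.3]
force: [-0.2, 0.1, -2.4]
time_s: 11.93
tool_pos: [0.529, 0.165, 0.232]
tool_rot: [0.8, -84.9, -89.1]
force: [-0.5, 0.4, -1.6]
grip_width: 0.0114
grasp_force: 39.9
time_s: 12.35
tool_pos: [0.5285, 0.1669, 0.2342]
tool_rot: [2.9, -85.2, -90.9]
force: [0.1, -0.4, -1.1]
grip_width: 0.0114
grasp_force: 39.9
[ 26.72825782  37.56127335 -10.67333371 107.55346986 -72.66895073
 100.42167453  54.45837462]
```

View pics/pour1.png

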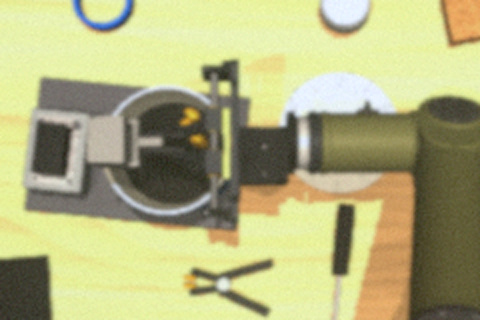

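```bash
python3 plan.py '[[529.5,160,240,180,-62,92],[527,140,260,180,-30,90],[525,90,310,180,0,80],[520,-60,320,180,0,50],[505,-190,320,180,0,20],[495.4,-283.9,200,180,0,7.9],[495.4,-283.9,120,180,0,7.9]]'
```

```text
t [6.6, 0.9, -6.4] w [0.1, -32.8, 0.2] rows>=0.2 4.6
t [8.3, -3.2, -27.0] w [-1.5, -32.0, 1.4] rows>=0.7 4.5
t [-18.3, -2.0, -68.3] w [-2.6, -29.9, 9.8] rows>=1.7 4.4
t [-148.6, 21.1, -10.0] w [-0.0, -0.0, 30.0] rows>=3.6 4.2
t [-109.2, 72.1, 0.0] w [0.0, -0.0, 30.0] rows>=3.1 4.2
t [-41.1, 85.0, 120.0] w [-0.0, -0.0, 12.1] rows>=3.7 1.7
t [0.0, -0.0, 80.0] w [0.0, 0.0, 0.0] rows>=1.9 0.0
```

```bash
python3 -m creep '[{"wx":0,"wy":-7,"wz":0,"tx":7,"ty":1,"tz":-6,"gripper":-1},{"wx":0,"wy":-14,"wz":0,"tx":7,"ty":1,"tz":-6,"gripper":-1},{"wx":0,"wy":-21,"wz":0,"tx":7,"ty":1,"tz":-6,"gripper":-1},{"wx":0,"wy":-28,"wz":0,"tx":7,"ty":1,"tz":-6,"gripper":-1},{"wx":0,"wy":-33,"wz":0,"tx":7,"ty":1,"tz":-6,"gripper":-1}]' | head -3
python3 -m creep '[{"wx":0,"wy":-7,"wz":0,"tx":2,"ty":-1,"tz":-6,"gripper":-1},{"wx":0,"wy":-14,"wz":0,"tx":4,"ty":-2,"tz":-12,"gripper":-1},{"wx":-1,"wy":-21,"wz":1,"tx":6,"ty":-3,"tz":-18,"gripper":-1},{"wx":-1,"wy":-28,"wz":1,"tx":8,"ty":-3,"tz":-27,"gripper":-1},{"wx":-1.5,"wy":-32,"wz":1.4,"tx":8,"ty":-3,"tz":-27,"gripper":-1}]' | head -3
python3 -m creep '[{"wx":0,"wy":-7,"wz":2,"tx":-4,"ty":0,"tz":-14,"gripper":-1},{"wx":-1,"wy":-14,"wz":4,"tx":-8,"ty":0,"tz":-28,"gripper":-1},{"wx":-2,"wy":-21,"wz":6,"tx":-12,"ty":-1,"tz":-42,"gripper":-1},{"wx":-2,"wy":-28,"wz":8,"tx":-16,"ty":-2,"tz":-56,"gripper":-1},{"wx":-2.6,"wy":-30,"wz":10,"tx":-18,"ty":-2,"tz":-68,"gripper":-1}]' | head -3
python3 -m creep '[{"wx":0,"wy":0,"wz":6,"tx":-30,"ty":4,"tz":-2,"gripper":-1},{"wx":0,"wy":0,"wz":12,"tx":-60,"ty":8,"tz":-4,"gripper":-1},{"wx":0,"wy":0,"wz":18,"tx":-90,"ty":12,"tz":-6,"gripper":-1},{"wx":0,"wy":0,"wz":24,"tx":-120,"ty":16,"tz":-8,"gripper":-1},{"wx":0,"wy":0,"wz":30,"tx":-149,"ty":21,"tz":-10,"gripper":-1}]' | head -6
python3 plan.py '[[505,-190,320,180,0,20],[495.4,-283.9,200,180,0,7.9],[495.4,-283.9,120,180,0,7.9]]';  python3 -c "
from h import *;o=get_obs();print(o['qpos'])"
```

```text
time_s: 12.82
tool_pos: [0.5302, 0.1599, 0.2418]
tool_rot: [179.3, -61.6, 92.5]
time_s: 13.23
tool_pos: [0.5281, 0.1408, 0.264]
tool_rot: [179.3, -29.7, 90.2]
time_s: 13.65
tool_pos: [0.524, 0.0943, 0.3118]
tool_rot: [179.8, 0.3, 79.9]
time_s: 14.07
tool_pos: [0.5176, -0.0607, 0.3201]
tool_rot: [179.9, 0.0, 49.4]
force: [0.6, 0.2, -1.0]
grip_width: 0.0115
grasp_force: 39.9
t [-106.4, 74.6, 0.3] w [0.1, 0.0, 29.4] rows>=3.1 4.1
t [-41.1, 85.0, 120.0] w [-0.0, -0.0, 12.1] rows>=3.7 1.7
t [0.0, -0.0, 80.0] w [0.0, 0.0, 0.0] rows>=1.9 0.0
[  8.19674213   1.12684352  -4.55765033  92.04517039   0.16576089
  86.80083499 -36.99360308]
```

```bash
python3 -m creep '[{"wx":0,"wy":0,"wz":7,"tx":-37,"ty":20,"tz":0,"gripper":-1},{"wx":0,"wy":0,"wz":14,"tx":-74,"ty":40,"tz":0,"gripper":-1},{"wx":0,"wy":0,"wz":21,"tx":-107,"ty":75,"tz":0,"gripper":-1},{"wx":0,"wy":0,"wz":28,"tx":-107,"ty":75,"tz":0,"gripper":-1},{"wx":0,"wy":0,"wz":29.5,"tx":-107,"ty":75,"tz":0,"gripper":-1}]' | head -3
python3 -m creep '[{"wx":0,"wy":0,"wz":6,"tx":-14,"ty":28,"tz":20,"gripper":-1},{"wx":0,"wy":0,"wz":12,"tx":-28,"ty":57,"tz":50,"gripper":-1},{"wx":0,"wy":0,"wz":12,"tx":-41,"ty":85,"tz":85,"gripper":-1},{"wx":0,"wy":0,"wz":12,"tx":-41,"ty":85,"tz":120,"gripper":-1},{"wx":0,"wy":0,"wz":12,"tx":-41,"ty":85,"tz":120,"gripper":-1}]' | head -3
python3 -m creep '[{"wx":0,"wy":0,"wz":0,"tx":0,"ty":0,"tz":25,"gripper":-1},{"wx":0,"wy":0,"wz":0,"tx":0,"ty":0,"tz":50,"gripper":-1},{"wx":0,"wy":0,"wz":0,"tx":0,"ty":0,"tz":75,"gripper":-1},{"wx":0,"wy":0,"wz":0,"tx":0,"ty":0,"tz":75,"gripper":-1},{"wx":0,"wy":0,"wz":0,"tx":0,"ty":0,"tz":75,"gripper":-1}]'
python3 plan.py '[[495.4,-283.9,63,180,0,7.9]]'
```

```text
time_s: 14.48
tool_pos: [0.505, -0.1942, 0.3199]
tool_rot: [179.9, 0.1, 19.4]
time_s: 14.9
tool_pos: [0.4913, -0.284, 0.1919]
tool_rot: [-179.7, 0.7, 7.9]
time_s: 15.32
tool_pos: [0.4975, -0.2827, 0.1253]
tool_rot: [180.0, 0.1, 8.2]
force: [1.5, -0.2, -0.5]
grip_width: 0.0115
grasp_force: 39.9
t [-2.1, 0.9, 62.3] w [0.0, 0.1, 0.3] rows>=1.5 0.0
```

```bash
python3 -m creep '[{"wx":0,"wy":0,"wz":0.2,"tx":-2,"ty":1,"tz":5,"gripper":-1},{"wx":0,"wy":0,"wz":0.2,"tx":-2,"ty":1,"tz":10,"gripper":-1},{"wx":0,"wy":0,"wz":0.2,"tx":-2,"ty":1,"tz":15,"gripper":-1},{"wx":0,"wy":0,"wz":0.2,"tx":-2,"ty":1,"tz":15,"gripper":-1}]' |head -4
python3 plan.py '[[495.4,-283.9,62,180,0,7.9]]'
```

```text
time_s: 15.65
tool_pos: [0.4952, -0.2852, 0.109]
tool_rot: [179.9, 0.1, 7.9]
force: [0.6, -0.1, -1.3]
t [0.4, -1.4, 47.0] w [0.1, 0.1, 0.0] rows>=1.1 0.0
```

```bash
python3 -m creep '[{"wx":0,"wy":0,"wz":0,"tx":0,"ty":-1,"tz":10,"gripper":-1},{"wx":0,"wy":0,"wz":0,"tx":0,"ty":-1,"tz":20,"gripper":-1},{"wx":0,"wy":0,"wz":0,"tx":0,"ty":-1,"tz":30,"gripper":-1},{"wx":0,"wy":0,"wz":0,"tx":0,"ty":-1,"tz":39,"gripper":-1},{"wx":0,"wy":0,"wz":0,"tx":0,"ty":-1,"tz":46,"gripper":-1}]'
python3 -m creep '[{"wx":0,"wy":0,"wz":0,"tx":0,"ty":0,"tz":0,"gripper":-1},{"wx":0,"wy":0,"wz":0,"tx":0,"ty":0,"tz":0,"gripper":-1}]'
```

```text
time_s: 16.07
tool_pos: [0.4946, -0.2841, 0.0614]
tool_rot: [180.0, 0.1, 7.9]
force: [-3.3, 1.5, 20.2]
grip_width: 0.0114
grasp_force: 40.0
time_s: 16.23
tool_pos: [0.4949, -0.2844, 0.0624]
tool_rot: [179.9, 0.1, 7.9]
force: [0.1, -0.6, -1.4]
grip_width: 0.0119
grasp_force: 40.0
```

```bash
python3 -m creep '[{"wx":0,"wy":0,"wz":0,"tx":0,"ty":0,"tz":1,"gripper":-1},{"wx":0,"wy":0,"wz":0,"tx":0,"ty":0,"tz":1,"gripper":0},{"wx":0,"wy":0,"wz":0,"tx":0,"ty":0,"tz":1,"gripper":0},{"wx":0,"wy":0,"wz":0,"tx":0,"ty":0,"tz":1,"gripper":0},{"wx":0,"wy":0,"wz":0,"tx":0,"ty":0,"tz":1,"gripper":0}]'
python3 -m creep '[{"wx":0,"wy":0,"wz":0,"tx":0,"ty":0,"tz":0,"gripper":0},{"wx":0,"wy":0,"wz":0,"tx":0,"ty":0,"tz":0,"gripper":0},{"wx":0,"wy":0,"wz":0,"tx":0,"ty":0,"tz":-20,"gripper":0},{"wx":0,"wy":0,"wz":0,"tx":0,"ty":0,"tz":-45,"gripper":0},{"wx":0,"wy":0,"wz":0,"tx":0,"ty":0,"tz":-70,"gripper":0}]'
python3 plan.py '[[504,-346,132,180,0,8],[504,-346,61,180,0,8]]'
python3 - <<'E'
from h import *
o,p,d=snap('top'); w=cloud('top',o,d); 
i=nets.place_of('bin0_grip','top'); print([(np.round(x['point'],3).tolist(),round(x['confidence'],2)) for x in i[:5]])
E
```

```text
time_s: 16.65
tool_pos: [0.4954, -0.2846, 0.0624]
tool_rot: [179.9, 0.0, 7.9]
force: [-1.0, -0.4, 0.7]
grip_width: 0.0312
grasp_force: 0.0
time_s: 17.07
tool_pos: [0.4946, -0.2841, 0.1323]
tool_rot: [180.0, 0.2, 7.9]
force: [0.4, -0.8, -0.3]
grip_width: 0.0433
grasp_force: 0.0
t [0.7, 62.6, 0.3] w [0.0, 0.2, -0.1] rows>=1.5 0.0
t [0.0, -0.0, 71.0] w [0.0, 0.0, 0.0] rows>=1.7 0.0
[([0.319, -0.463, 0.075], 0.95), ([0.754, 0.271, 0.001], 0.17)]
```

```bash
python3 -m creep '[{"wx":0,"wy":0,"wz":0,"tx":0,"ty":20,"tz":0,"gripper":0},{"wx":0,"wy":0,"wz":0,"tx":0,"ty":40,"tz":0,"gripper":0},{"wx":0,"wy":0,"wz":0,"tx":0.5,"ty":62.5,"tz":0,"gripper":0},{"wx":0,"wy":0,"wz":0,"tx":0.5,"ty":62.5,"tz":0,"gripper":0},{"wx":0,"wy":0,"wz":0,"tx":0.5,"ty":62.5,"tz":0,"gripper":0}]' | head -3
python3 -m creep '[{"wx":0,"wy":0,"wz":0,"tx":0,"ty":0,"tz":20,"gripper":0},{"wx":0,"wy":0,"wz":0,"tx":0,"ty":0,"tz":40,"gripper":0},{"wx":0,"wy":0,"wz":0,"tx":0,"ty":0,"tz":60,"gripper":0},{"wx":0,"wy":0,"wz":0,"tx":0,"ty":0,"tz":70,"gripper":0},{"wx":0,"wy":0,"wz":0,"tx":0,"ty":0,"tz":70,"gripper":0}]' | head -3
python3 plan.py '[[503.5,-346.3,61,180,0,8]]'
```

```text
time_s: 17.58
tool_pos: [0.5036, -0.3473, 0.1314]
tool_rot: [179.9, 0.1, 7.8]
time_s: 18.0
tool_pos: [0.5027, -0.3438, 0.0592]
tool_rot: [-179.8, 0.3, 8.0]
t [0.5, 2.6, -1.8] w [-0.2, 0.3, 0.0] rows>=0.1 0.0
```

```bash
python3 -m creep '[{"wx":0,"wy":0,"wz":0,"tx":0,"ty":1,"tz":-1,"gripper":0},{"wx":0,"wy":0,"wz":0,"tx":0,"ty":1,"tz":-1,"gripper":0},{"wx":0,"wy":0,"wz":0,"tx":0,"ty":1,"tz":-1,"gripper":0}]' | head -3
python3 -m creep '[{"wx":0,"wy":0,"wz":0,"tx":0,"ty":0,"tz":0,"gripper":-1},{"wx":0,"wy":0,"wz":0,"tx":0,"ty":0,"tz":0,"gripper":-1},{"wx":0,"wy":0,"wz":0,"tx":0,"ty":0,"tz":0,"gripper":-1},{"wx":0,"wy":0,"wz":0,"tx":0,"ty":0,"tz":0,"gripper":-1},{"wx":0,"wy":0,"wz":0,"tx":0,"ty":0,"tz":0,"gripper":-1}]' 40
python3 -m creep '[{"wx":0,"wy":0,"wz":0,"tx":0,"ty":0,"tz":0,"gripper":-1},{"wx":0,"wy":0,"wz":0,"tx":0,"ty":0,"tz":0,"gripper":-1},{"wx":0,"wy":0,"wz":0,"tx":0,"ty":0,"tz":0,"gripper":-1},{"wx":0,"wy":0,"wz":0,"tx":0,"ty":0,"tz":0,"gripper":-1},{"wx":0,"wy":0,"wz":0,"tx":0,"ty":0,"tz":0,"gripper":-1}]'
python3 -m creep '[{"wx":0,"wy":0,"wz":0,"tx":0,"ty":0,"tz":-6,"gripper":-1},{"wx":0,"wy":0,"wz":0,"tx":0,"ty":0,"tz":-14,"gripper":-1},{"wx":0,"wy":0,"wz":0,"tx":0,"ty":0,"tz":-24,"gripper":-1},{"wx":0,"wy":0,"wz":0,"tx":0,"ty":0,"tz":-36,"gripper":-1},{"wx":0,"wy":0,"wz":0,"tx":0,"ty":0,"tz":-50,"gripper":-1}]'
python3 plan.py '[[503.5,-346.3,250,180,0,8],[510,-200,330,180,0,20],[518,-45,330,180,0,50],[525,80,320,180,0,80],[529.5,166,280,180,0,92],[529.5,166,240,180,-35,92],[529.5,166,235,180,-65,92],[529.5,166,235,180,-95,92]]'
```

```text
time_s: 18.25
tool_pos: [0.5055, -0.3479, 0.0649]
tool_rot: [179.8, -0.1, 8.0]
time_s: 18.67
tool_pos: [0.5045, -0.3473, 0.0633]
tool_rot: [179.9, 0.1, 7.9]
force: [0.3, 0.3, 0.2]
grip_width: 0.0178
grasp_force: 0.7
time_s: 19.08
tool_pos: [0.5043, -0.3467, 0.0627]
tool_rot: [180.0, 0.1, 8.0]
force: [1.0, 2.3, -1.7]
grip_width: 0.0119
grasp_force: 39.8
time_s: 19.5
tool_pos: [0.5045, -0.3477, 0.1147]
tool_rot: [179.9, 0.0, 7.9]
force: [0.2, 0.3, -1.9]
grip_width: 0.0118
grasp_force: 39.8
t [-0.9, -1.3, -135.3] w [0.1, 0.0, -0.1] rows>=3.2 0.0
t [26.8, -144.0, -80.0] w [0.0, 0.0, -12.0] rows>=4.0 1.7
t [60.5, -142.9, -0.0] w [-0.0, 0.0, -30.0] rows>=3.7 4.2
t [100.3, -75.0, 10.0] w [0.0, 0.0, -30.0] rows>=3.0 4.2
t [85.5, -10.5, 40.0] w [0.0, 0.0, -12.0] rows>=2.3 1.7
t [0.0, -0.0, 40.0] w [0.0, 35.0, -0.0] rows>=1.0 4.9
t [-2.9, -0.0, 4.1] w [-0.0, 30.0, 0.0] rows>=0.1 4.2
t [0.0, 0.0, 0.0] w [0.0, 30.0, 0.0] rows>=0.0 4.2
```

```bash
python3 -m creep '[{"wx":0,"wy":0,"wz":0,"tx":0,"ty":0,"tz":-25,"gripper":-1},{"wx":0,"wy":0,"wz":0,"tx":0,"ty":0,"tz":-52,"gripper":-1},{"wx":0,"wy":0,"wz":0,"tx":0,"ty":0,"tz":-80,"gripper":-1},{"wx":0,"wy":0,"wz":0,"tx":0,"ty":0,"tz":-110,"gripper":-1},{"wx":0,"wy":0,"wz":0,"tx":0,"ty":0,"tz":-135,"gripper":-1}]' | head -3
python3 -m creep '[{"wx":0,"wy":0,"wz":-2,"tx":5,"ty":-28,"tz":-16,"gripper":-1},{"wx":0,"wy":0,"wz":-4,"tx":10,"ty":-57,"tz":-32,"gripper":-1},{"wx":0,"wy":0,"wz":-7,"tx":16,"ty":-86,"tz":-48,"gripper":-1},{"wx":0,"wy":0,"wz":-9,"tx":22,"ty":-115,"tz":-64,"gripper":-1},{"wx":0,"wy":0,"wz":-12,"tx":27,"ty":-144,"tz":-80,"gripper":-1}]' | head -3
python3 -m creep '[{"wx":0,"wy":0,"wz":-6,"tx":12,"ty":-28,"tz":0,"gripper":-1},{"wx":0,"wy":0,"wz":-12,"tx":24,"ty":-57,"tz":0,"gripper":-1},{"wx":0,"wy":0,"wz":-18,"tx":36,"ty":-86,"tz":0,"gripper":-1},{"wx":0,"wy":0,"wz":-24,"tx":48,"ty":-115,"tz":0,"gripper":-1},{"wx":0,"wy":0,"wz":-30,"tx":60,"ty":-143,"tz":0,"gripper":-1}]' | head -3
python3 -m creep '[{"wx":0,"wy":0,"wz":-6,"tx":20,"ty":-15,"tz":2,"gripper":-1},{"wx":0,"wy":0,"wz":-12,"tx":40,"ty":-30,"tz":4,"gripper":-1},{"wx":0,"wy":0,"wz":-18,"tx":60,"ty":-45,"tz":6,"gripper":-1},{"wx":0,"wy":0,"wz":-24,"tx":80,"ty":-60,"tz":8,"gripper":-1},{"wx":0,"wy":0,"wz":-30,"tx":100,"ty":-75,"tz":10,"gripper":-1}]' | head -3
python3 plan.py '[[529.5,166,280,180,0,92],[529.5,166,240,180,-35,92]]'
```

```text
time_s: 19.92
tool_pos: [0.5049, -0.3478, 0.2524]
tool_rot: [179.8, -0.1, 7.9]
time_s: 20.33
tool_pos: [0.5114, -0.1996, 0.3306]
tool_rot: [179.8, -0.0, 20.0]
time_s: 20.75
tool_pos: [0.519, -0.0445, 0.3297]
tool_rot: [179.8, 0.0, 50.2]
time_s: 21.17
tool_pos: [0.5262, 0.0798, 0.3194]
tool_rot: [179.9, 0.1, 80.2]
t [85.5, -11.5, 39.2] w [0.1, 0.1, -11.8] rows>=2.3 1.6
t [0.0, -0.0, 40.0] w [0.0, 35.0, -0.0] rows>=1.0 4.9
```

```bash
python3 -m creep '[{"wx":0,"wy":0,"wz":-3,"tx":20,"ty":-3,"tz":8,"gripper":-1},{"wx":0,"wy":0,"wz":-6,"tx":40,"ty":-6,"tz":16,"gripper":-1},{"wx":0,"wy":0,"wz":-9,"tx":60,"ty":-9,"tz":24,"gripper":-1},{"wx":0,"wy":0,"wz":-12,"tx":80,"ty":-11,"tz":34,"gripper":-1},{"wx":0,"wy":0,"wz":-12,"tx":85,"ty":-11,"tz":39,"gripper":-1}]' | head -3
python3 -m creep '[{"wx":0,"wy":7,"wz":0,"tx":0,"ty":0,"tz":0,"gripper":-1},{"wx":0,"wy":14,"wz":0,"tx":0,"ty":0,"tz":10,"gripper":-1},{"wx":0,"wy":21,"wz":0,"tx":0,"ty":0,"tz":20,"gripper":-1},{"wx":0,"wy":28,"wz":0,"tx":0,"ty":0,"tz":30,"gripper":-1},{"wx":0,"wy":35,"wz":0,"tx":0,"ty":0,"tz":40,"gripper":-1}]' | head -3
python3 -m creep '[{"wx":0,"wy":6,"wz":0,"tx":-2,"ty":-2,"tz":5,"gripper":-1},{"wx":0,"wy":12,"wz":0,"tx":-2,"ty":-2,"tz":5,"gripper":-1},{"wx":0,"wy":18,"wz":0,"tx":-2,"ty":-2,"tz":5,"gripper":-1},{"wx":0,"wy":24,"wz":0,"tx":-2,"ty":-2,"tz":5,"gripper":-1},{"wx":0,"wy":30,"wz":0,"tx":-2,"ty":-2,"tz":5,"gripper":-1}]' | head -4
python3 -m creep '[{"wx":0,"wy":6,"wz":0,"tx":0,"ty":0,"tz":0,"gripper":-1},{"wx":0,"wy":12,"wz":0,"tx":0,"ty":0,"tz":0,"gripper":-1},{"wx":0,"wy":18,"wz":0,"tx":0,"ty":0,"tz":0,"gripper":-1},{"wx":0,"wy":25,"wz":0,"tx":0,"ty":0,"tz":0,"gripper":-1},{"wx":0,"wy":30,"wz":0,"tx":0,"ty":0,"tz":0,"gripper":-1}]'
python3 -m creep '[{"wx":0,"wy":0,"wz":0,"tx":0,"ty":0,"tz":0,"gripper":-1},{"wx":0,"wy":0,"wz":0,"tx":0,"ty":0,"tz":0,"gripper":-1},{"wx":0,"wy":0,"wz":0,"tx":0,"ty":0,"tz":0,"gripper":-1},{"wx":0,"wy":0,"wz":0,"tx":0,"ty":0,"tz":0,"gripper":-1},{"wx":0,"wy":0,"wz":0,"tx":0,"ty":0,"tz":0,"gripper":-1}]'
python3 plan.py '[[529.5,160,240,180,-62,92],[527,140,260,180,-30,90],[525,90,310,180,0,80],[520,-60,320,180,0,50],[510,-200,320,180,0,20],[504.3,-346.7,220,180,0,7.9],[504.3,-346.7,120,180,0,7.9]]'
```

```text
time_s: 21.58
tool_pos: [0.5288, 0.1692, 0.2765]
tool_rot: [-179.8, -0.0, 92.4]
time_s: 22.0
tool_pos: [0.5311, 0.1629, 0.2388]
tool_rot: [179.8, -35.1, 91.9]
time_s: 22.42
tool_pos: [0.5288, 0.1637, 0.2324]
tool_rot: [-179.9, -65.0, 91.7]
force: [0.7, 1.3, -2.2]
time_s: 22.83
tool_pos: [0.5285, 0.164, 0.2308]
tool_rot: [-2.6, -84.9, -85.6]
force: [-0.1, 0.1, -1.8]
grip_width: 0.0115
grasp_force: 39.9
time_s: 23.25
tool_pos: [0.5284, 0.1658, 0.2346]
tool_rot: [1.9, -85.3, -89.9]
force: [-0.7, 0.6, -1.0]
grip_width: 0.0116
grasp_force: 39.9
t [5.8, 1.0, -5.4] w [0.1, -32.7, 0.2] rows>=0.2 4.6
t [8.3, -3.2, -27.0] w [-1.5, -32.0, 1.4] rows>=0.7 4.5
t [-18.3, -2.0, -68.3] w [-2.6, -29.9, 9.8] rows>=1.7 4.4
t [-148.6, 21.1, -10.0] w [-0.0, -0.0, 30.0] rows>=3.6 4.2
t [-113.7, 82.3, 0.0] w [0.0, -0.0, 30.0] rows>=3.4 4.2
t [-55.5, 135.9, 100.0] w [-0.0, -0.0, 12.1] rows>=4.3 1.7
t [0.0, -0.0, 100.0] w [0.0, 0.0, 0.0] rows>=2.4 0.0
```

Force fell to about 1 N, so the bin is empty. Returning it.

```bash
python3 -m creep '[{"wx":0,"wy":-7,"wz":0,"tx":6,"ty":1,"tz":-5,"gripper":-1},{"wx":0,"wy":-14,"wz":0,"tx":6,"ty":1,"tz":-5,"gripper":-1},{"wx":0,"wy":-21,"wz":0,"tx":6,"ty":1,"tz":-5,"gripper":-1},{"wx":0,"wy":-28,"wz":0,"tx":6,"ty":1,"tz":-5,"gripper":-1},{"wx":0,"wy":-33,"wz":0,"tx":6,"ty":1,"tz":-5,"gripper":-1}]' | head -3
python3 -m creep '[{"wx":0,"wy":-7,"wz":0,"tx":2,"ty":-1,"tz":-6,"gripper":-1},{"wx":0,"wy":-14,"wz":0,"tx":4,"ty":-2,"tz":-12,"gripper":-1},{"wx":-1,"wy":-21,"wz":1,"tx":6,"ty":-3,"tz":-18,"gripper":-1},{"wx":-1,"wy":-28,"wz":1,"tx":8,"ty":-3,"tz":-27,"gripper":-1},{"wx":-1.5,"wy":-32,"wz":1.4,"tx":8,"ty":-3,"tz":-27,"gripper":-1}]' | head -3
python3 -m creep '[{"wx":0,"wy":-7,"wz":2,"tx":-4,"ty":0,"tz":-14,"gripper":-1},{"wx":-1,"wy":-14,"wz":4,"tx":-8,"ty":0,"tz":-28,"gripper":-1},{"wx":-2,"wy":-21,"wz":6,"tx":-12,"ty":-1,"tz":-42,"gripper":-1},{"wx":-2,"wy":-28,"wz":8,"tx":-16,"ty":-2,"tz":-56,"gripper":-1},{"wx":-2.6,"wy":-30,"wz":10,"tx":-18,"ty":-2,"tz":-68,"gripper":-1}]' | head -3
python3 -m creep '[{"wx":0,"wy":0,"wz":6,"tx":-30,"ty":4,"tz":-2,"gripper":-1},{"wx":0,"wy":0,"wz":12,"tx":-60,"ty":8,"tz":-4,"gripper":-1},{"wx":0,"wy":0,"wz":18,"tx":-90,"ty":12,"tz":-6,"gripper":-1},{"wx":0,"wy":0,"wz":24,"tx":-120,"ty":16,"tz":-8,"gripper":-1},{"wx":0,"wy":0,"wz":30,"tx":-149,"ty":21,"tz":-10,"gripper":-1}]' | head -3
python3 -m creep '[{"wx":0,"wy":0,"wz":7,"tx":-28,"ty":20,"tz":0,"gripper":-1},{"wx":0,"wy":0,"wz":14,"tx":-56,"ty":40,"tz":0,"gripper":-1},{"wx":0,"wy":0,"wz":21,"tx":-85,"ty":60,"tz":0,"gripper":-1},{"wx":0,"wy":0,"wz":28,"tx":-114,"ty":82,"tz":0,"gripper":-1},{"wx":0,"wy":0,"wz":30,"tx":-114,"ty":82,"tz":0,"gripper":-1}]' | head -3
python3 plan.py '[[504.3,-346.7,220,180,0,7.9],[504.3,-346.7,120,180,0,7.9]]'
```

```text
time_s: 23.67
tool_pos: [0.5301, 0.16, 0.242]
tool_rot: [179.3, -61.5, 92.5]
time_s: 24.08
tool_pos: [0.5281, 0.1409, 0.2644]
tool_rot: [179.3, -29.6, 90.3]
time_s: 24.5
tool_pos: [0.524, 0.0944, 0.3123]
tool_rot: [179.7, 0.3, 80.0]
time_s: 24.92
tool_pos: [0.5179, -0.0605, 0.3208]
tool_rot: [179.9, 0.1, 49.4]
time_s: 25.33
tool_pos: [0.5047, -0.2088, 0.3209]
tool_rot: [179.6, 0.2, 18.7]
t [-44.3, 129.7, 102.0] w [0.5, 0.1, 10.8] rows>=4.1 1.5
t [0.0, -0.0, 100.0] w [0.0, 0.0, 0.0] rows>=2.4 0.0
```

```bash
python3 -m creep '[{"wx":0,"wy":0,"wz":3,"tx":-9,"ty":26,"tz":20,"gripper":-1},{"wx":0,"wy":0,"wz":6,"tx":-18,"ty":52,"tz":40,"gripper":-1},{"wx":0,"wy":0,"wz":9,"tx":-27,"ty":78,"tz":60,"gripper":-1},{"wx":0,"wy":0,"wz":11,"tx":-36,"ty":104,"tz":80,"gripper":-1},{"wx":0,"wy":0,"wz":11,"tx":-44,"ty":130,"tz":100,"gripper":-1}]' | head -3
python3 -m creep '[{"wx":0,"wy":0,"wz":0,"tx":0,"ty":0,"tz":30,"gripper":-1},{"wx":0,"wy":0,"wz":0,"tx":0,"ty":0,"tz":60,"gripper":-1},{"wx":0,"wy":0,"wz":0,"tx":0,"ty":0,"tz":90,"gripper":-1},{"wx":0,"wy":0,"wz":0,"tx":0,"ty":0,"tz":105,"gripper":-1},{"wx":0,"wy":0,"wz":0,"tx":0,"ty":0,"tz":105,"gripper":-1}]' | head -3
python3 -m creep '[{"wx":0,"wy":0,"wz":0,"tx":0,"ty":0,"tz":0,"gripper":-1},{"wx":0,"wy":0,"wz":0,"tx":0,"ty":0,"tz":0,"gripper":-1},{"wx":0,"wy":0,"wz":0,"tx":0,"ty":0,"tz":0,"gripper":-1}]'
python3 plan.py '[[504.3,-346.7,62,180,0,7.9]]'
```

```text
time_s: 25.75
tool_pos: [0.5097, -0.3378, 0.2208]
tool_rot: [179.8, -0.0, 8.6]
time_s: 26.17
tool_pos: [0.5075, -0.3354, 0.1119]
tool_rot: [-179.9, 0.4, 8.7]
time_s: 26.42
tool_pos: [0.5111, -0.3379, 0.1174]
tool_rot: [179.7, -0.1, 8.7]
force: [-0.9, -1.1, -0.9]
grip_width: 0.0118
grasp_force: 39.9
t [-8.1, 7.4, 55.4] w [0.3, -0.1, 0.8] rows>=1.4 0.1
```

```bash
python3 -m creep '[{"wx":0,"wy":0,"wz":0.8,"tx":-8,"ty":7,"tz":0,"gripper":-1},{"wx":0,"wy":0,"wz":0.8,"tx":-8,"ty":7,"tz":5,"gripper":-1},{"wx":0,"wy":0,"wz":0.8,"tx":-8,"ty":7,"tz":9,"gripper":-1},{"wx":0,"wy":0,"wz":0.8,"tx":-8,"ty":7,"tz":9,"gripper":-1},{"wx":0,"wy":0,"wz":0.8,"tx":-8,"ty":7,"tz":9,"gripper":-1}]' | head -3
python3 plan.py '[[504.3,-346.7,62,180,0,7.9]]'
```

```text
time_s: 26.83
tool_pos: [0.5026, -0.3453, 0.1052]
tool_rot: [179.9, 0.2, 7.9]
t [1.6, 1.6, 43.2] w [0.1, 0.2, 0.0] rows>=1.0 0.0
```

```bash
python3 -m creep '[{"wx":0,"wy":0,"wz":0,"tx":1,"ty":1,"tz":8,"gripper":-1},{"wx":0,"wy":0,"wz":0,"tx":1,"ty":1,"tz":17,"gripper":-1},{"wx":0,"wy":0,"wz":0,"tx":1,"ty":1,"tz":26,"gripper":-1},{"wx":0,"wy":0,"wz":0,"tx":1,"ty":1,"tz":35,"gripper":-1},{"wx":0,"wy":0,"wz":0,"tx":1,"ty":1,"tz":43,"gripper":-1}]'
python3 -m creep '[{"wx":0,"wy":0,"wz":0,"tx":0,"ty":0,"tz":0,"gripper":-1},{"wx":0,"wy":0,"wz":0,"tx":0,"ty":0,"tz":0,"gripper":-1},{"wx":0,"wy":0,"wz":0,"tx":0,"ty":0,"tz":0,"gripper":-1}]'
```

```text
time_s: 27.25
tool_pos: [0.5037, -0.3458, 0.0617]
tool_rot: [179.9, 0.2, 7.9]
force: [-10.2, 7.3, 49.3]
grip_width: 0.0118
grasp_force: 40.0
time_s: 27.5
tool_pos: [0.5038, -0.3462, 0.0621]
tool_rot: [179.9, 0.1, 7.9]
force: [-0.3, 1.1, -0.7]
grip_width: 0.0116
grasp_force: 40.0
```

```bash
python3 -m creep '[{"wx":0,"wy":0,"wz":0,"tx":0,"ty":0,"tz":0,"gripper":0},{"wx":0,"wy":0,"wz":0,"tx":0,"ty":0,"tz":0,"gripper":0},{"wx":0,"wy":0,"wz":0,"tx":0,"ty":0,"tz":0,"gripper":0},{"wx":0,"wy":0,"wz":0,"tx":0,"ty":0,"tz":0,"gripper":0},{"wx":0,"wy":0,"wz":0,"tx":0,"ty":0,"tz":0,"gripper":0}]' | head -2
python3 -m creep '[{"wx":0,"wy":0,"wz":0,"tx":0,"ty":0,"tz":0,"gripper":0},{"wx":0,"wy":0,"wz":0,"tx":0,"ty":0,"tz":-10,"gripper":0},{"wx":0,"wy":0,"wz":0,"tx":0,"ty":0,"tz":-25,"gripper":0},{"wx":0,"wy":0,"wz":0,"tx":0,"ty":0,"tz":-45,"gripper":0},{"wx":0,"wy":0,"wz":0,"tx":0,"ty":0,"tz":-70,"gripper":0}]'
python3 plan.py '[[512.8,-407.5,132,180,0,8]]'
```

```text
time_s: 27.92
tool_pos: [0.504, -0.3468, 0.0629]
time_s: 28.33
tool_pos: [0.5032, -0.3459, 0.1329]
tool_rot: [179.9, 0.2, 7.9]
force: [-0.4, -0.8, -0.7]
grip_width: 0.0435
grasp_force: 0.0
t [1.0, 62.3, 1.0] w [0.1, 0.2, -0.1] rows>=1.5 0.0
```

```bash
python3 -m creep '[{"wx":0,"wy":0,"wz":0,"tx":0,"ty":20,"tz":0,"gripper":0},{"wx":0,"wy":0,"wz":0,"tx":0,"ty":40,"tz":0,"gripper":0},{"wx":0,"wy":0,"wz":0,"tx":1,"ty":62,"tz":0,"gripper":0},{"wx":0,"wy":0,"wz":0,"tx":1,"ty":62,"tz":0,"gripper":0},{"wx":0,"wy":0,"wz":0,"tx":1,"ty":62,"tz":0,"gripper":0}]' | head -3
python3 -m creep '[{"wx":0,"wy":0,"wz":0,"tx":0,"ty":0,"tz":15,"gripper":0},{"wx":0,"wy":0,"wz":0,"tx":0,"ty":0,"tz":30,"gripper":0},{"wx":0,"wy":0,"wz":0,"tx":0,"ty":0,"tz":45,"gripper":0},{"wx":0,"wy":0,"wz":0,"tx":0,"ty":0,"tz":60,"gripper":0},{"wx":0,"wy":0,"wz":0,"tx":0,"ty":0,"tz":69,"gripper":0}]' | head -3
python3 -m creep '[{"wx":0,"wy":0,"wz":0,"tx":0,"ty":0,"tz":0,"gripper":0},{"wx":0,"wy":0,"wz":0,"tx":0,"ty":0,"tz":0,"gripper":0},{"wx":0,"wy":0,"wz":0,"tx":0,"ty":0,"tz":0,"gripper":0}]' | head -3
python3 plan.py '[[512.8,-407.5,61,180,0,8]]'
```

```text
time_s: 28.75
tool_pos: [0.5131, -0.409, 0.1334]
tool_rot: [179.8, 0.1, 7.8]
time_s: 29.17
tool_pos: [0.5132, -0.4057, 0.0624]
tool_rot: [180.0, 0.2, 8.0]
time_s: 29.42
tool_pos: [0.5142, -0.4079, 0.065]
tool_rot: [179.8, 0.0, 7.9]
t [-1.3, -0.6, 4.0] w [0.2, 0.0, -0.1] rows>=0.1 0.0
```

```bash
python3 -m creep '[{"wx":0,"wy":0,"wz":0,"tx":-1,"ty":-0.5,"tz":2.5,"gripper":-1},{"wx":0,"wy":0,"wz":0,"tx":-1,"ty":-0.5,"tz":2.5,"gripper":-1},{"wx":0,"wy":0,"wz":0,"tx":-1,"ty":-0.5,"tz":2.5,"gripper":-1},{"wx":0,"wy":0,"wz":0,"tx":-1,"ty":-0.5,"tz":2.5,"gripper":-1},{"wx":0,"wy":0,"wz":0,"tx":-1,"ty":-0.5,"tz":2.5,"gripper":-1}]' 40 |head -2
python3 -m creep '[{"wx":0,"wy":0,"wz":0,"tx":0,"ty":0,"tz":0,"gripper":-1},{"wx":0,"wy":0,"wz":0,"tx":0,"ty":0,"tz":0,"gripper":-1},{"wx":0,"wy":0,"wz":0,"tx":0,"ty":0,"tz":0,"gripper":-1},{"wx":0,"wy":0,"wz":0,"tx":0,"ty":0,"tz":0,"gripper":-1},{"wx":0,"wy":0,"wz":0,"tx":0,"ty":0,"tz":0,"gripper":-1}]'
python3 -m creep '[{"wx":0,"wy":0,"wz":0,"tx":0,"ty":0,"tz":-6,"gripper":-1},{"wx":0,"wy":0,"wz":0,"tx":0,"ty":0,"tz":-14,"gripper":-1},{"wx":0,"wy":0,"wz":0,"tx":0,"ty":0,"tz":-24,"gripper":-1},{"wx":0,"wy":0,"wz":0,"tx":0,"ty":0,"tz":-36,"gripper":-1},{"wx":0,"wy":0,"wz":0,"tx":0,"ty":0,"tz":-50,"gripper":-1}]'
python3 -m creep '[{"wx":0,"wy":0,"wz":0,"tx":0,"ty":0,"tz":-25,"gripper":-1},{"wx":0,"wy":0,"wz":0,"tx":0,"ty":0,"tz":-52,"gripper":-1},{"wx":0,"wy":0,"wz":0,"tx":0,"ty":0,"tz":-80,"gripper":-1},{"wx":0,"wy":0,"wz":0,"tx":0,"ty":0,"tz":-110,"gripper":-1},{"wx":0,"wy":0,"wz":0,"tx":0,"ty":0,"tz":-135,"gripper":-1}]'
python3 plan.py '[[512,-230,330,180,0,20],[518,-60,330,180,0,50],[525,80,320,180,0,80]]'
```

```text
time_s: 29.83
tool_pos: [0.5125, -0.4076, 0.0616]
time_s: 30.25
tool_pos: [0.5124, -0.4074, 0.0613]
tool_rot: [179.9, 0.1, 7.9]
force: [-0.3, 1.8, -0.9]
grip_width: 0.0117
grasp_force: 39.9
time_s: 30.67
tool_pos: [0.5124, -0.4074, 0.1127]
tool_rot: [179.9, 0.1, 7.9]
force: [0.2, 0.0, -1.1]
grip_width: 0.0113
grasp_force: 39.9
time_s: 31.08
tool_pos: [0.513, -0.4074, 0.2504]
tool_rot: [179.7, -0.0, 7.9]
force: [0.9, -0.7, -1.6]
grip_width: 0.0119
grasp_force: 39.9
t [23.4, -175.5, -80.4] w [0.3, 0.0, -12.1] rows>=4.7 1.7
t [63.8, -157.7, -0.0] w [-0.0, 0.0, -30.0] rows>=4.1 4.2
t [111.7, -84.6, 10.0] w [0.0, 0.0, -30.0] rows>=3.4 4.2
```

```bash
python3 -m creep '[{"wx":0,"wy":0,"wz":-2,"tx":5,"ty":-35,"tz":-16,"gripper":-1},{"wx":0,"wy":0,"wz":-4,"tx":9,"ty":-70,"tz":-32,"gripper":-1},{"wx":0,"wy":0,"wz":-7,"tx":14,"ty":-105,"tz":-48,"gripper":-1},{"wx":0,"wy":0,"wz":-9,"tx":19,"ty":-140,"tz":-64,"gripper":-1},{"wx":0,"wy":0,"wz":-12,"tx":23,"ty":-175,"tz":-80,"gripper":-1}]' | head -3
python3 -m creep '[{"wx":0,"wy":0,"wz":-6,"tx":13,"ty":-31,"tz":0,"gripper":-1},{"wx":0,"wy":0,"wz":-12,"tx":26,"ty":-62,"tz":0,"gripper":-1},{"wx":0,"wy":0,"wz":-18,"tx":39,"ty":-94,"tz":0,"gripper":-1},{"wx":0,"wy":0,"wz":-24,"tx":52,"ty":-126,"tz":0,"gripper":-1},{"wx":0,"wy":0,"wz":-30,"tx":64,"ty":-158,"tz":0,"gripper":-1}]' | head -3
python3 -m creep '[{"wx":0,"wy":0,"wz":-6,"tx":22,"ty":-17,"tz":2,"gripper":-1},{"wx":0,"wy":0,"wz":-12,"tx":44,"ty":-34,"tz":4,"gripper":-1},{"wx":0,"wy":0,"wz":-18,"tx":66,"ty":-51,"tz":6,"gripper":-1},{"wx":0,"wy":0,"wz":-24,"tx":88,"ty":-68,"tz":8,"gripper":-1},{"wx":0,"wy":0,"wz":-30,"tx":112,"ty":-85,"tz":10,"gripper":-1}]' | head -3
python3 plan.py '[[529.5,166,280,180,0,92],[529.5,166,240,180,-35,92]]'
```

```text
time_s: 31.5
tool_pos: [0.5113, -0.2287, 0.3283]
tool_rot: [179.8, 0.1, 20.0]
time_s: 31.92
tool_pos: [0.5177, -0.0584, 0.3272]
tool_rot: [179.8, 0.1, 50.2]
time_s: 32.33
tool_pos: [0.5248, 0.0813, 0.3167]
tool_rot: [179.9, 0.2, 80.2]
t [84.4, -9.9, 36.5] w [0.1, 0.2, -11.8] rows>=2.2 1.7
t [0.0, -0.0, 40.0] w [0.0, 35.0, -0.0] rows>=1.0 4.9
```

```bash
python3 -m creep '[{"wx":0,"wy":0,"wz":-3,"tx":20,"ty":-3,"tz":8,"gripper":-1},{"wx":0,"wy":0,"wz":-6,"tx":40,"ty":-6,"tz":16,"gripper":-1},{"wx":0,"wy":0,"wz":-9,"tx":60,"ty":-8,"tz":24,"gripper":-1},{"wx":0,"wy":0,"wz":-12,"tx":80,"ty":-10,"tz":34,"gripper":-1},{"wx":0,"wy":0,"wz":-12,"tx":84,"ty":-10,"tz":36,"gripper":-1}]' | head -3
python3 -m creep '[{"wx":0,"wy":7,"wz":0,"tx":0,"ty":0,"tz":0,"gripper":-1},{"wx":0,"wy":14,"wz":0,"tx":0,"ty":0,"tz":10,"gripper":-1},{"wx":0,"wy":21,"wz":0,"tx":0,"ty":0,"tz":20,"gripper":-1},{"wx":0,"wy":28,"wz":0,"tx":0,"ty":0,"tz":30,"gripper":-1},{"wx":0,"wy":35,"wz":0,"tx":0,"ty":0,"tz":39,"gripper":-1}]' | head -3
python3 -m creep '[{"wx":0,"wy":6,"wz":0,"tx":-2,"ty":-2,"tz":5,"gripper":-1},{"wx":0,"wy":12,"wz":0,"tx":-2,"ty":-2,"tz":5,"gripper":-1},{"wx":0,"wy":18,"wz":0,"tx":-2,"ty":-2,"tz":5,"gripper":-1},{"wx":0,"wy":24,"wz":0,"tx":-2,"ty":-2,"tz":5,"gripper":-1},{"wx":0,"wy":30,"wz":0,"tx":-2,"ty":-2,"tz":5,"gripper":-1}]' | head -4
python3 -m creep '[{"wx":0,"wy":6,"wz":0,"tx":0,"ty":0,"tz":0,"gripper":-1},{"wx":0,"wy":12,"wz":0,"tx":0,"ty":0,"tz":0,"gripper":-1},{"wx":0,"wy":18,"wz":0,"tx":0,"ty":0,"tz":0,"gripper":-1},{"wx":0,"wy":25,"wz":0,"tx":0,"ty":0,"tz":0,"gripper":-1},{"wx":0,"wy":30,"wz":0,"tx":0,"ty":0,"tz":0,"gripper":-1}]'
python3 -m creep '[{"wx":0,"wy":0,"wz":0,"tx":0,"ty":0,"tz":0,"gripper":-1},{"wx":0,"wy":0,"wz":0,"tx":0,"ty":0,"tz":0,"gripper":-1},{"wx":0,"wy":0,"wz":0,"tx":0,"ty":0,"tz":0,"gripper":-1},{"wx":0,"wy":0,"wz":0,"tx":0,"ty":0,"tz":0,"gripper":-1},{"wx":0,"wy":0,"wz":0,"tx":0,"ty":0,"tz":0,"gripper":-1}]'
python3 plan.py '[[529.5,160,240,180,-62,92],[527,140,260,180,-30,90],[525,90,310,180,0,80],[520,-60,320,180,0,50],[512,-220,320,180,0,20],[512.4,-407.4,250,180,0,7.9],[512.4,-407.4,120,180,0,7.9]]'
```

```text
time_s: 32.75
tool_pos: [0.5284, 0.1691, 0.2762]
tool_rot: [-179.7, 0.1, 92.3]
time_s: 33.17
tool_pos: [0.5309, 0.163, 0.2401]
tool_rot: [179.9, -35.1, 91.8]
time_s: 33.58
tool_pos: [0.5286, 0.1637, 0.234]
tool_rot: [-179.9, -65.0, 91.6]
force: [-0.2, 0.8, -3.1]
time_s: 34.0
tool_pos: [0.5282, 0.1639, 0.2322]
tool_rot: [-3.1, -85.0, -85.2]
force: [0.9, 0.3, -1.1]
grip_width: 0.0119
grasp_force: 39.9
time_s: 34.42
tool_pos: [0.5281, 0.166, 0.236]
tool_rot: [1.3, -85.3, -89.4]
force: [-0.4, 0.5, -0.4]
grip_width: 0.0118
grasp_force: 39.9
t [4.5, 1.2, -5.6] w [0.1, -32.7, 0.1] rows>=0.2 4.6
t [8.3, -3.2, -27.0] w [-1.5, -32.0, 1.4] rows>=0.7 4.5
t [-18.3, -2.0, -68.3] w [-2.6, -29.9, 9.8] rows>=1.7 4.4
t [-148.6, 21.1, -10.0] w [-0.0, -0.0, 30.0] rows>=3.6 4.2
t [-127.7, 96.7, 0.0] w [0.0, -0.0, 30.0] rows>=3.8 4.2
t [-63.7, 176.2, 70.0] w [-0.0, -0.0, 12.1] rows>=4.8 1.7
t [0.0, -0.0, 130.0] w [0.0, 0.0, 0.0] rows>=3.1 0.0
```

```bash
python3 -m creep '[{"wx":0,"wy":-7,"wz":0,"tx":5,"ty":1,"tz":-5,"gripper":-1},{"wx":0,"wy":-14,"wz":0,"tx":5,"ty":1,"tz":-5,"gripper":-1},{"wx":0,"wy":-21,"wz":0,"tx":5,"ty":1,"tz":-5,"gripper":-1},{"wx":0,"wy":-28,"wz":0,"tx":5,"ty":1,"tz":-5,"gripper":-1},{"wx":0,"wy":-33,"wz":0,"tx":5,"ty":1,"tz":-5,"gripper":-1}]' | head -3
python3 -m creep '[{"wx":0,"wy":-7,"wz":0,"tx":2,"ty":-1,"tz":-6,"gripper":-1},{"wx":0,"wy":-14,"wz":0,"tx":4,"ty":-2,"tz":-12,"gripper":-1},{"wx":-1,"wy":-21,"wz":1,"tx":6,"ty":-3,"tz":-18,"gripper":-1},{"wx":-1,"wy":-28,"wz":1,"tx":8,"ty":-3,"tz":-27,"gripper":-1},{"wx":-1.5,"wy":-32,"wz":1.4,"tx":8,"ty":-3,"tz":-27,"gripper":-1}]' | head -3
python3 -m creep '[{"wx":0,"wy":-7,"wz":2,"tx":-4,"ty":0,"tz":-14,"gripper":-1},{"wx":-1,"wy":-14,"wz":4,"tx":-8,"ty":0,"tz":-28,"gripper":-1},{"wx":-2,"wy":-21,"wz":6,"tx":-12,"ty":-1,"tz":-42,"gripper":-1},{"wx":-2,"wy":-28,"wz":8,"tx":-16,"ty":-2,"tz":-56,"gripper":-1},{"wx":-2.6,"wy":-30,"wz":10,"tx":-18,"ty":-2,"tz":-68,"gripper":-1}]' | head -3
python3 -m creep '[{"wx":0,"wy":0,"wz":6,"tx":-30,"ty":4,"tz":-2,"gripper":-1},{"wx":0,"wy":0,"wz":12,"tx":-60,"ty":8,"tz":-4,"gripper":-1},{"wx":0,"wy":0,"wz":18,"tx":-90,"ty":12,"tz":-6,"gripper":-1},{"wx":0,"wy":0,"wz":24,"tx":-120,"ty":16,"tz":-8,"gripper":-1},{"wx":0,"wy":0,"wz":30,"tx":-149,"ty":21,"tz":-10,"gripper":-1}]' | head -3
python3 -m creep '[{"wx":0,"wy":0,"wz":7,"tx":-32,"ty":24,"tz":0,"gripper":-1},{"wx":0,"wy":0,"wz":14,"tx":-64,"ty":48,"tz":0,"gripper":-1},{"wx":0,"wy":0,"wz":21,"tx":-96,"ty":72,"tz":0,"gripper":-1},{"wx":0,"wy":0,"wz":28,"tx":-128,"ty":97,"tz":0,"gripper":-1},{"wx":0,"wy":0,"wz":30,"tx":-128,"ty":97,"tz":0,"gripper":-1}]' | head -3
python3 plan.py '[[512.4,-407.4,230,180,0,7.9],[512.4,-407.4,120,180,0,7.9]]'
```

```text
time_s: 34.83
tool_pos: [0.5298, 0.1602, 0.2424]
tool_rot: [179.4, -61.4, 92.4]
time_s: 35.25
tool_pos: [0.5278, 0.1411, 0.2647]
tool_rot: [179.4, -29.5, 90.2]
time_s: 35.67
tool_pos: [0.5238, 0.0948, 0.3128]
tool_rot: [179.8, 0.4, 79.9]
time_s: 36.08
tool_pos: [0.5175, -0.0602, 0.3215]
tool_rot: [179.8, 0.2, 49.4]
time_s: 36.5
tool_pos: [0.5062, -0.23, 0.3217]
tool_rot: [179.5, 0.3, 18.6]
t [-50.2, 169.3, 93.5] w [0.6, 0.2, 10.7] rows>=4.8 1.5
t [0.0, -0.0, 110.0] w [0.0, 0.0, 0.0] rows>=2.6 0.0
```

```bash
python3 -m creep '[{"wx":0,"wy":0,"wz":3,"tx":-11,"ty":36,"tz":18,"gripper":-1},{"wx":0,"wy":0,"wz":6,"tx":-22,"ty":72,"tz":36,"gripper":-1},{"wx":0,"wy":0,"wz":9,"tx":-34,"ty":108,"tz":54,"gripper":-1},{"wx":0,"wy":0,"wz":11.5,"tx":-46,"ty":144,"tz":72,"gripper":-1},{"wx":0,"wy":0,"wz":11.5,"tx":-56,"ty":177,"tz":93,"gripper":-1}]' | head -3
python3 -m creep '[{"wx":0,"wy":0,"wz":0,"tx":0,"ty":0,"tz":30,"gripper":-1},{"wx":0,"wy":0,"wz":0,"tx":0,"ty":0,"tz":60,"gripper":-1},{"wx":0,"wy":0,"wz":0,"tx":0,"ty":0,"tz":90,"gripper":-1},{"wx":0,"wy":0,"wz":0,"tx":0,"ty":0,"tz":108,"gripper":-1},{"wx":0,"wy":0,"wz":0,"tx":0,"ty":0,"tz":108,"gripper":-1}]' | head -3
python3 -m creep '[{"wx":0,"wy":0,"wz":0,"tx":0,"ty":0,"tz":0,"gripper":-1},{"wx":0,"wy":0,"wz":0,"tx":0,"ty":0,"tz":0,"gripper":-1},{"wx":0,"wy":0,"wz":0,"tx":0,"ty":0,"tz":0,"gripper":-1},{"wx":0,"wy":0,"wz":0,"tx":0,"ty":0,"tz":0,"gripper":-1}]'
python3 plan.py '[[512.4,-407.4,61.5,180,0,7.9]]'
```

```text
time_s: 36.92
tool_pos: [0.5162, -0.4073, 0.23]
tool_rot: [179.6, -0.0, 8.0]
time_s: 37.33
tool_pos: [0.5135, -0.4033, 0.1162]
tool_rot: [-179.9, 0.5, 8.2]
time_s: 37.67
tool_pos: [0.5171, -0.4067, 0.1225]
tool_rot: [179.6, 0.0, 8.2]
force: [-0.3, 0.1, -0.5]
grip_width: 0.0117
grasp_force: 39.9
t [-4.7, -0.4, 61.0] w [0.4, 0.0, 0.3] rows>=1.5 0.1
```

```bash
python3 -m creep '[{"wx":0.3,"wy":0,"wz":0.3,"tx":-4,"ty":0,"tz":6,"gripper":-1},{"wx":0.3,"wy":0,"wz":0.3,"tx":-4,"ty":0,"tz":12,"gripper":-1},{"wx":0.3,"wy":0,"wz":0.3,"tx":-4,"ty":0,"tz":16,"gripper":-1},{"wx":0.3,"wy":0,"wz":0.3,"tx":-4,"ty":0,"tz":16,"gripper":-1},{"wx":0.3,"wy":0,"wz":0.3,"tx":-4,"ty":0,"tz":16,"gripper":-1}]' | head -3
python3 plan.py '[[512.4,-407.4,61.5,180,0,7.9]]'
```

```text
time_s: 38.08
tool_pos: [0.5116, -0.4064, 0.1032]
tool_rot: [-179.9, 0.2, 7.9]
t [0.8, 1.2, 41.7] w [-0.1, 0.2, -0.0] rows>=1.0 0.0
```

```bash
python3 -m creep '[{"wx":0,"wy":0,"wz":0,"tx":0.5,"ty":1,"tz":8,"gripper":-1},{"wx":0,"wy":0,"wz":0,"tx":0.5,"ty":1,"tz":17,"gripper":-1},{"wx":0,"wy":0,"wz":0,"tx":0.5,"ty":1,"tz":26,"gripper":-1},{"wx":0,"wy":0,"wz":0,"tx":0.5,"ty":1,"tz":35,"gripper":-1},{"wx":0,"wy":0,"wz":0,"tx":0.5,"ty":1,"tz":42,"gripper":-1}]'
python3 -m creep '[{"wx":0,"wy":0,"wz":0,"tx":0,"ty":0,"tz":0,"gripper":-1},{"wx":0,"wy":0,"wz":0,"tx":0,"ty":0,"tz":0,"gripper":-1},{"wx":0,"wy":0,"wz":0,"tx":0,"ty":0,"tz":0,"gripper":-1}]'
```

```text
time_s: 38.5
tool_pos: [0.5118, -0.4066, 0.0607]
tool_rot: [-179.8, 0.3, 7.9]
force: [-10.4, 12.0, 45.2]
grip_width: 0.0119
grasp_force: 40.0
time_s: 38.75
tool_pos: [0.5123, -0.4075, 0.0614]
tool_rot: [-179.9, 0.2, 7.9]
force: [-1.0, -0.2, -1.6]
grip_width: 0.0116
grasp_force: 40.0
```

Down to the same height as at the grasp. Release, back off, and check the bins, bowl and lid from above.

```bash
python3 -m creep '[{"wx":0,"wy":0,"wz":0,"tx":0,"ty":0,"tz":0,"gripper":0},{"wx":0,"wy":0,"wz":0,"tx":0,"ty":0,"tz":0,"gripper":0},{"wx":0,"wy":0,"wz":0,"tx":0,"ty":0,"tz":0,"gripper":0},{"wx":0,"wy":0,"wz":0,"tx":0,"ty":0,"tz":0,"gripper":0},{"wx":0,"wy":0,"wz":0,"tx":0,"ty":0,"tz":0,"gripper":0}]' | head -2
python3 -m creep '[{"wx":0,"wy":0,"wz":0,"tx":0,"ty":0,"tz":-10,"gripper":0},{"wx":0,"wy":0,"wz":0,"tx":0,"ty":0,"tz":-30,"gripper":0},{"wx":0,"wy":0,"wz":0,"tx":0,"ty":0,"tz":-60,"gripper":0},{"wx":0,"wy":0,"wz":0,"tx":0,"ty":0,"tz":-100,"gripper":0},{"wx":0,"wy":0,"wz":0,"tx":0,"ty":0,"tz":-140,"gripper":0}]' | head -2
python3 -m creep '[{"wx":0,"wy":0,"wz":0,"tx":-45,"ty":-60,"tz":-135,"gripper":0},{"wx":0,"wy":0,"wz":0,"tx":-45,"ty":-60,"tz":-135,"gripper":0},{"wx":0,"wy":0,"wz":0,"tx":-45,"ty":-60,"tz":-135,"gripper":0},{"wx":0,"wy":0,"wz":0,"tx":-45,"ty":-60,"tz":-135,"gripper":0},{"wx":0,"wy":0,"wz":0,"tx":-45,"ty":-60,"tz":-135,"gripper":0}]' | head -3
python3 - <<'E'
from h import *
from scan import scan
o,p,d=snap('wrist'); w=cloud('wrist',o,d); z=w[...,2]
k,l,s,c=cv2.connectedComponentsWithStats(((z>.076)&(z<.1)&(w[...,1]<-.2)).astype(np.uint8))
for i in range(1,k):
    if s[i,4]>150:
        q=w[l==i]; r=cv2.minAreaRect((q[:,:2]*1000).astype(np.float32)); print('handle',np.round(r[0],1),np.round(r[1],1),round(r[2],1),'z',round(np.median(q[:,2]),4))
a=cv2.resize(p[80:240,200:440,::-1],(480,320))
o,p,d=snap('top'); scan(d,(.567,-.067))
print([(np.round(x['point'],3).tolist(),round(x['confidence'],2)) for x in nets.place_of('lid_grip','top')[:3]])
b=cv2.resize(p[150:250,180:400,::-1],(704,320)); a=cv2.copyMakeBorder(a,0,0,0,224,0)
cv2.imwrite('pics/chk.png',cv2.resize(cv2.convertScaleAbs(np.vstack([a,b]),alpha=1.6),(660,600)))
E
```

```text
time_s: 39.17
tool_pos: [0.5126, -0.4076, 0.0622]
time_s: 39.58
tool_pos: [0.5123, -0.4073, 0.2035]
time_s: 40.0
tool_pos: [0.4611, -0.3545, 0.3464]
tool_rot: [179.6, -0.4, 7.9]
handle [ 512.4 -408.8] [43.9 12.4] 10.1 z 0.0849
handle [ 493.9 -286.2] [44.  12.3] 7.1 z 0.085
handle [ 502.6 -348.4] [43.7  9.8] 7.7 z 0.085
rim (array([0.529 , 0.1481, 0.0783]), 473) 0.16037638974421514
lid disc ((567.6422119140625, -67.81761932373047), 90.2868881225586) 0.017373304949347315 mid [ 0.5669539  -0.06584003]
knob [ 0.57061951 -0.07005289  0.04995966] 82 0.05044798571786957
pod ((531.7432861328125, 313.555908203125), (81.87348937988281, 109.75851440429688), 85.49136352539062) 0.06710623664617059
guard ((531.5662231445312, 313.2758483886719), (41.91933059692383, 67.49537658691406), 86.1341323852539) 429 0.1009376538250648
[([0.564, -0.064, 0.038], 0.59), ([0.527, 0.153, 0.158], 0.33)]
```

View pics/chk.png

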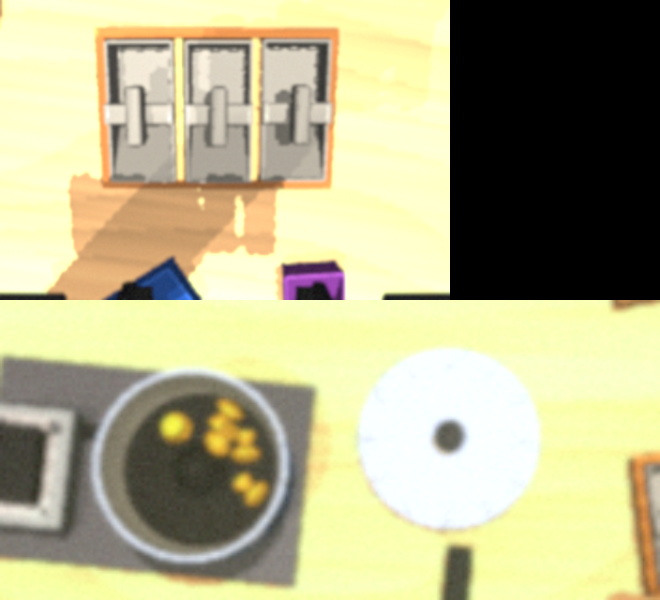

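The three bins are back down and empty: handle tops sit at 85 mm, as at the start. The five knobs are in the bowl, around (177,427), (228,410), (218,440), (246,440) and (250,490) in the lower half. The lid is still at (450,437), unmoved. Next I take a closer look at the lid.

```bash
python3 plan.py '[[505,-230,320,180,0,30],[545,-105,270,180,0,60]]'
```

```text
t [61.2, -117.3, 17.7] w [-0.1, 0.1, -22.1] rows>=3.2 3.1
t [97.1, -88.3, 50.0] w [0.0, 0.0, -30.0] rows>=3.4 4.2
```

```bash
python3 -m creep '[{"wx":0,"wy":0,"wz":-22,"tx":61,"ty":-117,"tz":18,"gripper":0.5},{"wx":0,"wy":0,"wz":-22,"tx":61,"ty":-117,"tz":18,"gripper":0.5},{"wx":0,"wy":0,"wz":-22,"tx":61,"ty":-117,"tz":18,"gripper":0.5},{"wx":0,"wy":0,"wz":-22,"tx":61,"ty":-117,"tz":18,"gripper":0.5}]' | head -3
python3 -m creep '[{"wx":0,"wy":0,"wz":-30,"tx":97,"ty":-88,"tz":50,"gripper":0.5},{"wx":0,"wy":0,"wz":-30,"tx":97,"ty":-88,"tz":50,"gripper":0.5},{"wx":0,"wy":0,"wz":-30,"tx":97,"ty":-88,"tz":50,"gripper":0.5},{"wx":0,"wy":0,"wz":-30,"tx":97,"ty":-88,"tz":50,"gripper":0.5},{"wx":0,"wy":0,"wz":-30,"tx":97,"ty":-88,"tz":50,"gripper":0.5}]' | head -3
python3 -m creep '[{"wx":0,"wy":0,"wz":0,"tx":0,"ty":0,"tz":0,"gripper":0.5},{"wx":0,"wy":0,"wz":0,"tx":0,"ty":0,"tz":0,"gripper":0.5},{"wx":0,"wy":0,"wz":0,"tx":0,"ty":0,"tz":0,"gripper":0.5}]' | head -3
cat > lid.py <<'E'
from h import *
o,p,d=snap('wrist'); w=cloud('wrist',o,d); z=w[...,2]
n=np.hypot(w[...,0]-.567,w[...,1]+.068)<.15
q=w[(z>.0445)&(z<.056)&n]; print('knob top',cv2.minEnclosingCircle((q[:,:2]*1000).astype(np.float32)),q.mean(0),len(q))
q=w[(z>.009)&(z<.022)&n]; print('disc',cv2.minEnclosingCircle((q[:,:2]*1000).astype(np.float32)),np.median(q[:,2]))
print([(np.round(x['point'],3).tolist(),round(x['confidence'],2)) for x in nets.place_of('lid_grip','wrist')[:3]])
E
python3 lid.py
```

```text
time_s: 40.48
tool_pos: [0.5073, -0.2211, 0.316]
tool_rot: [-179.4, 0.1, 30.8]
time_s: 40.9
tool_pos: [0.5447, -0.0996, 0.265]
tool_rot: [-179.4, 0.0, 60.6]
time_s: 41.15
tool_pos: [0.5448, -0.1079, 0.2691]
tool_rot: [-179.8, 0.1, 59.6]
knob top ((636.84619140625, -71.36418151855469), 80.00102996826172) [ 0.57767035 -0.07034347  0.04813823] 406
disc ((567.0531616210938, -67.89186096191406), 149.91603088378906) 0.015247054154190004
[([0.57, -0.073, 0.04], 0.81)]
```

```bash
cat > lid.py <<'E'
from h import *
def big(m):
    k,l,s,c=cv2.connectedComponentsWithStats(m.astype(np.uint8)); return l==1+np.argmax(s[1:,4])
def lid(c0=(.567,-.068)):
    o,p,d=snap('wrist'); w=cloud('wrist',o,d); z=w[...,2]
    n=np.hypot(w[...,0]-c0[0],w[...,1]-c0[1])<.04
    q=w[big((z>.045)&(z<.054)&n)]; print('knob top',cv2.minEnclosingCircle((q[:,:2]*1000).astype(np.float32)),np.median(q,0),len(q))
    n=np.hypot(w[...,0]-c0[0],w[...,1]-c0[1])<.12
    q=w[big((z>.010)&(z<.022)&n)]; print('disc',cv2.minEnclosingCircle((q[:,:2]*1000).astype(np.float32)),np.median(q[:,2]))
if __name__=='__main__': lid()
E
python3 lid.py; python3 plan.py '[[570,-71,100,180,0,60],[570,-71,23,180,0,60]]'
```

```text
knob top ((570.62646484375, -70.41244506835938), 13.646142959594727) [ 0.57075276 -0.07018977  0.04816374] 382
disc ((570.6123657226562, -70.03125), 86.33757019042969) 0.0154738072794951
t [44.0, 3.9, 169.5] w [-0.2, 0.0, -0.3] rows>=4.2 0.0
t [0.0, -0.0, 77.0] w [0.0, 0.0, 0.0] rows>=1.8 0.0
```

```bash
python3 -m creep '[{"wx":0,"wy":0,"wz":0,"tx":15,"ty":2,"tz":40,"gripper":0.5},{"wx":0,"wy":0,"wz":0,"tx":30,"ty":4,"tz":80,"gripper":0.5},{"wx":0,"wy":0,"wz":0,"tx":45,"ty":4,"tz":120,"gripper":0.5},{"wx":0,"wy":0,"wz":0,"tx":45,"ty":4,"tz":150,"gripper":0.5},{"wx":0,"wy":0,"wz":0,"tx":45,"ty":4,"tz":170,"gripper":0.5}]' | head -3
python3 -m creep '[{"wx":0,"wy":0,"wz":0,"tx":0,"ty":0,"tz":0,"gripper":0.5},{"wx":0,"wy":0,"wz":0,"tx":0,"ty":0,"tz":0,"gripper":0.5},{"wx":0,"wy":0,"wz":0,"tx":0,"ty":0,"tz":0,"gripper":0.5}]' | head -3
python3 plan.py '[[570.6,-70.2,23,180,0,60]]'
```

```text
time_s: 41.72
tool_pos: [0.5686, -0.0676, 0.0953]
tool_rot: [-179.5, 0.1, 59.9]
time_s: 41.97
tool_pos: [0.5719, -0.0693, 0.1012]
tool_rot: [-180.0, -0.0, 59.8]
t [-1.4, -0.7, 78.2] w [-0.0, -0.0, -0.2] rows>=1.9 0.0
```

```bash
python3 -m creep '[{"wx":0,"wy":0,"wz":0,"tx":-1,"ty":-0.5,"tz":20,"gripper":0.5},{"wx":0,"wy":0,"wz":0,"tx":-1,"ty":-0.5,"tz":40,"gripper":0.5},{"wx":0,"wy":0,"wz":0,"tx":-1,"ty":-0.5,"tz":58,"gripper":0.5},{"wx":0,"wy":0,"wz":0,"tx":-1,"ty":-0.5,"tz":70,"gripper":0.5},{"wx":0,"wy":0,"wz":0,"tx":-1,"ty":-0.5,"tz":76,"gripper":0.5}]' | head -3
python3 -m creep '[{"wx":0,"wy":0,"wz":0,"tx":0,"ty":0,"tz":0,"gripper":0.5},{"wx":0,"wy":0,"wz":0,"tx":0,"ty":0,"tz":0,"gripper":0.5},{"wx":0,"wy":0,"wz":0,"tx":0,"ty":0,"tz":0,"gripper":-1},{"wx":0,"wy":0,"wz":0,"tx":0,"ty":0,"tz":0,"gripper":-1},{"wx":0,"wy":0,"wz":0,"tx":0,"ty":0,"tz":0,"gripper":-1}]' 40
python3 -m creep '[{"wx":0,"wy":0,"wz":0,"tx":0,"ty":0,"tz":0,"gripper":-1},{"wx":0,"wy":0,"wz":0,"tx":0,"ty":0,"tz":0,"gripper":-1},{"wx":0,"wy":0,"wz":0,"tx":0,"ty":0,"tz":0,"gripper":-1},{"wx":0,"wy":0,"wz":0,"tx":0,"ty":0,"tz":0,"gripper":-1},{"wx":0,"wy":0,"wz":0,"tx":0,"ty":0,"tz":0,"gripper":-1}]'
```

```text
time_s: 42.38
tool_pos: [0.5698, -0.0695, 0.0234]
tool_rot: [-179.9, 0.0, 59.8]
time_s: 42.8
tool_pos: [0.5701, -0.0692, 0.0242]
tool_rot: [-179.9, 0.0, 59.9]
force: [-0.1, 0.0, 0.3]
grip_width: 0.0529
grasp_force: 0.0
time_s: 43.22
tool_pos: [0.5694, -0.0691, 0.0232]
tool_rot: [-179.8, 0.0, 59.9]
force: [-0.6, 0.1, 0.6]
grip_width: 0.0268
grasp_force: 40.0
```

```bash
python3 -m creep '[{"wx":0,"wy":0,"wz":0,"tx":0,"ty":0,"tz":-15,"gripper":-1},{"wx":0,"wy":0,"wz":0,"tx":0,"ty":0,"tz":-45,"gripper":-1},{"wx":0,"wy":0,"wz":0,"tx":0,"ty":0,"tz":-85,"gripper":-1},{"wx":0,"wy":0,"wz":0,"tx":0,"ty":0,"tz":-125,"gripper":-1},{"wx":0,"wy":0,"wz":0,"tx":0,"ty":0,"tz":-165,"gripper":-1}]' 
python3 -m creep '[{"wx":0,"wy":0,"wz":0,"tx":0,"ty":0,"tz":-30,"gripper":-1},{"wx":0,"wy":0,"wz":0,"tx":0,"ty":0,"tz":-60,"gripper":-1},{"wx":0,"wy":0,"wz":0,"tx":0,"ty":0,"tz":-60,"gripper":-1}]' | head -3
python3 plan.py '[[550,50,250,180,0,72],[529.3,148,250,180,0,85]]'
```

```text
time_s: 43.63
tool_pos: [0.5691, -0.0692, 0.1892]
tool_rot: [-179.7, 0.1, 59.9]
force: [1.2, -0.0, -1.7]
grip_width: 0.0268
grasp_force: 40.0
time_s: 43.88
tool_pos: [0.5732, -0.0695, 0.2552]
tool_rot: [179.6, -0.2, 59.9]
t [91.7, -80.1, 5.1] w [0.4, -0.2, -12.1] rows>=2.9 1.7
t [86.8, -50.0, -0.0] w [-0.0, 0.0, -13.0] rows>=2.4 1.8
```

```bash
python3 -m creep '[{"wx":0,"wy":0,"wz":-3,"tx":20,"ty":-18,"tz":0,"gripper":-1},{"wx":0,"wy":0,"wz":-6,"tx":45,"ty":-38,"tz":0,"gripper":-1},{"wx":0,"wy":0,"wz":-9,"tx":70,"ty":-60,"tz":0,"gripper":-1},{"wx":0,"wy":0,"wz":-12,"tx":92,"ty":-80,"tz":0,"gripper":-1}]' | head -3
python3 -m creep '[{"wx":0,"wy":0,"wz":-3,"tx":26,"ty":-15,"tz":0,"gripper":-1},{"wx":0,"wy":0,"wz":-6,"tx":50,"ty":-29,"tz":0,"gripper":-1},{"wx":0,"wy":0,"wz":-9,"tx":70,"ty":-40,"tz":0,"gripper":-1},{"wx":0,"wy":0,"wz":-12,"tx":82,"ty":-47,"tz":0,"gripper":-1},{"wx":0,"wy":0,"wz":-13,"tx":87,"ty":-50,"tz":0,"gripper":-1}]' | head -3
python3 -m creep '[{"wx":0,"wy":0,"wz":0,"tx":0,"ty":0,"tz":0,"gripper":-1},{"wx":0,"wy":0,"wz":0,"tx":0,"ty":0,"tz":0,"gripper":-1},{"wx":0,"wy":0,"wz":0,"tx":0,"ty":0,"tz":0,"gripper":-1},{"wx":0,"wy":0,"wz":0,"tx":0,"ty":0,"tz":0,"gripper":-1}]' | head -3
python3 plan.py '[[529.3,148,190,180,0,85]]'
```

```text
time_s: 44.22
tool_pos: [0.5458, 0.0525, 0.2468]
tool_rot: [-179.7, 0.0, 72.1]
time_s: 44.63
tool_pos: [0.5252, 0.1518, 0.2475]
tool_rot: [-179.7, -0.1, 85.3]
time_s: 44.97
tool_pos: [0.5271, 0.1468, 0.2483]
tool_rot: [-179.8, -0.0, 84.7]
t [1.4, 2.2, 58.3] w [-0.2, -0.0, -0.3] rows>=1.4 0.1
```

```bash
python3 -m creep '[{"wx":-0.2,"wy":0,"wz":0,"tx":1.4,"ty":2,"tz":15,"gripper":-1},{"wx":-0.2,"wy":0,"wz":0,"tx":1.4,"ty":2,"tz":30,"gripper":-1},{"wx":-0.2,"wy":0,"wz":0,"tx":1.4,"ty":2,"tz":45,"gripper":-1},{"wx":-0.2,"wy":0,"wz":0,"tx":1.4,"ty":2,"tz":55,"gripper":-1},{"wx":-0.2,"wy":0,"wz":0,"tx":1.4,"ty":2,"tz":55,"gripper":-1}]' | head -3
python3 -m creep '[{"wx":0,"wy":0,"wz":0,"tx":0,"ty":0,"tz":0,"gripper":-1},{"wx":0,"wy":0,"wz":0,"tx":0,"ty":0,"tz":0,"gripper":-1},{"wx":0,"wy":0,"wz":0,"tx":0,"ty":0,"tz":0,"gripper":-1}]'
python3 plan.py '[[529.3,148,172,180,0,85]]'
```

```text
time_s: 45.38
tool_pos: [0.5274, 0.1485, 0.1911]
tool_rot: [-179.8, 0.0, 84.8]
time_s: 45.63
tool_pos: [0.5294, 0.15, 0.1947]
tool_rot: [179.9, -0.1, 84.8]
force: [0.4, 0.8, -2.4]
grip_width: 0.0271
grasp_force: 40.0
t [-2.0, 0.1, 22.7] w [0.1, -0.1, -0.2] rows>=0.5 0.0
```

```bash
python3 -m creep '[{"wx":0,"wy":0,"wz":0,"tx":-1.5,"ty":0,"tz":5,"gripper":-1},{"wx":0,"wy":0,"wz":0,"tx":-1.5,"ty":0,"tz":10,"gripper":-1},{"wx":0,"wy":0,"wz":0,"tx":-1.5,"ty":0,"tz":15,"gripper":-1},{"wx":0,"wy":0,"wz":0,"tx":-1.5,"ty":0,"tz":19,"gripper":-1},{"wx":0,"wy":0,"wz":0,"tx":-1.5,"ty":0,"tz":22,"gripper":-1}]'
python3 -m creep '[{"wx":0,"wy":0,"wz":0,"tx":0,"ty":0,"tz":0,"gripper":-1},{"wx":0,"wy":0,"wz":0,"tx":0,"ty":0,"tz":0,"gripper":-1},{"wx":0,"wy":0,"wz":0,"tx":0,"ty":0,"tz":0,"gripper":-1}]'
```

```text
time_s: 46.05
tool_pos: [0.5283, 0.1483, 0.1735]
tool_rot: [-180.0, -0.0, 84.9]
force: [-10.2, -4.4, 26.2]
grip_width: 0.027
grasp_force: 40.0
time_s: 46.3
tool_pos: [0.5283, 0.1483, 0.1737]
tool_rot: [180.0, -0.0, 84.9]
force: [-5.0, -2.1, 11.3]
grip_width: 0.0268
grasp_force: 40.0
```

```bash
python3 -m creep '[{"wx":0,"wy":0,"wz":0,"tx":0,"ty":0,"tz":-1,"gripper":0.5},{"wx":0,"wy":0,"wz":0,"tx":0,"ty":0,"tz":-1,"gripper":0.5},{"wx":0,"wy":0,"wz":0,"tx":0,"ty":0,"tz":-1,"gripper":0.5},{"wx":0,"wy":0,"wz":0,"tx":0,"ty":0,"tz":-1,"gripper":0.5},{"wx":0,"wy":0,"wz":0,"tx":0,"ty":0,"tz":-1,"gripper":0.5}]' | tail -2
python3 -m creep '[{"wx":0,"wy":0,"wz":0,"tx":0,"ty":0,"tz":-15,"gripper":1},{"wx":0,"wy":0,"wz":0,"tx":0,"ty":0,"tz":-45,"gripper":1},{"wx":0,"wy":0,"wz":0,"tx":0,"ty":0,"tz":-80,"gripper":1},{"wx":0,"wy":0,"wz":0,"tx":0,"ty":0,"tz":-110,"gripper":1},{"wx":0,"wy":0,"wz":0,"tx":0,"ty":0,"tz":-110,"gripper":1}]' | head -3
python3 - <<'E'
from h import *
o,p,d=snap('wrist','w2.png'); w=cloud('wrist',o,d); np.savez('w2.npz',w=w)
z=w[...,2]; n=np.hypot(w[...,0]-.529,w[...,1]-.148)
q=w[(z>.2)&(z<.212)&(n<.04)]; print('lidknob',cv2.minEnclosingCircle((q[:,:2]*1000).astype(np.float32)),len(q),np.median(q[:,2]))
q=w[(z>.155)&(z<.185)&(n<.095)&(n>.03)]; A=np.c_[q[:,:2],np.ones(len(q))]; c=np.linalg.lstsq(A,q[:,2],rcond=None)[0]; print('lid plane',c,np.median(q[:,2]))
n=np.hypot(w[...,0]-.532,w[...,1]-.313)<.1
q=w[n&(z>.06)&(z<.072)]; print('pod',len(q),np.median(q[:,2]),cv2.minAreaRect((q[:,:2]*1000).astype(np.float32)))
q=w[n&(z>.08)&(z<.115)]; print('guard',len(q),np.percentile(q[:,2],[5,50,95]),cv2.minAreaRect((q[:,:2]*1000).astype(np.float32)))
cv2.imwrite('pics/w2b.png',cv2.convertScaleAbs(p[:,:,::-1],alpha=1.4))
for nm in ['guard_grip','guard_hinge']: print(nm,[(np.round(x['point'],3).tolist(),round(x['confidence'],2)) for x in nets.place_of(nm,'wrist')[:3]])
E
```

```text
grip_width: 0.0524
grasp_force: 0.0
time_s: 47.13
tool_pos: [0.5313, 0.1495, 0.2893]
tool_rot: [179.4, -0.3, 84.9]
lidknob ((529.9112548828125, 147.32162475585938), 10.976781845092773) 35 0.20028789753804588
lid plane [-0.00067737 -0.0052642   0.16753116] 0.16566201148259724
pod 3911 0.06523590456582173 ((530.3170776367188, 314.2168273925781), (80.68449401855469, 110.60882568359375), 86.02123260498047)
guard 2825 [0.09252594 0.09911564 0.10049413] ((530.061767578125, 314.5738830566406), (40.947383880615234, 67.67241668701172), 86.5704574584961)
guard_grip [([0.518, 0.319, 0.088], 0.7)]
guard_hinge [([0.568, 0.314, 0.063], 0.94)]
```

View pics/w2b.png

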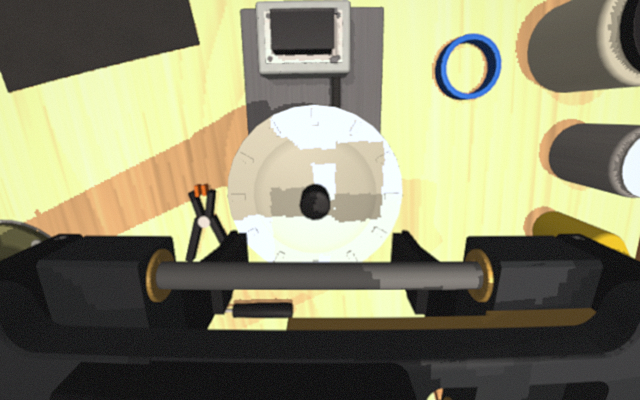

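The lid is seated: its knob top is at 200 mm, level, and centred at (529.9, 147.3). In the picture it sits at (315,185), with the shut guard on the pod at (303,38).

Pinching the flap upright would put the 190 mm gripper body into the lid, since 313 − 95 < 234. Instead I'll lift it with the shut fingertips at its free end, keeping the body across the tumbler's x.

```bash
python3 plan.py '[[470,318,250,180,0,86],[470,318,74,180,0,86]]'
python3 - <<'E'
import numpy as np
w=np.load('w2.npz')['w']; H=np.array([565.9,311.4])/1000; a=np.radians(-3.9)
d=w[...,:2]-H; s=d@[np.cos(a),np.sin(a)]; t=d@[-np.sin(a),np.cos(a)]; z=w[...,2]-.066
m=(abs(t)<.014)&(s>-.085)&(s<.03)
for b in np.arange(-.085,.03,.005):
    k=m&(s>=b)&(s<b+.005)
    if k.sum(): print(round(b*1000),np.round(np.percentile(z[k],[10,50,90])*1000,1))
E
```

```text
t [163.8, -73.3, 32.3] w [-0.0, -0.0, -1.1] rows>=4.4 0.2
t [0.0, -0.0, 176.0] w [0.0, 0.0, 0.0] rows>=4.2 0.0
-85 [-2.  -0.7  0.5]
-80 [-1.3 -0.1  0.8]
-75 [-0.9 -0.4  0.4]
-70 [32.3 33.2 34.1]
-65 [32.3 33.1 34.2]
-60 [32.3 33.1 34. ]
-55 [32.  33.2 34.3]
-50 [32.3 33.2 34.2]
-45 [32.3 33.2 34.2]
-40 [32.3 33.1 34.2]
-35 [32.3 33.4 34.6]
-30 [31.9 33.3 34.4]
-25 [32.2 33.3 34.3]
-20 [32.4 33.2 34.4]
-15 [32.2 33.2 34.2]
-10 [32.1 33.1 34.2]
-5 [32.1 32.8 34.2]
0 [-0.9  1.   5.3]
5 [-1.4 -0.4  0.8]
10 [-1.9 -1.   0.2]
15 [-3.3 -1.7 -0.4]
20 [-55.4 -54.7 -53.4]
25 [-56.2 -55.1 -53.9]
```

```bash
python3 -m creep '[{"wx":0,"wy":0,"wz":-1,"tx":40,"ty":-18,"tz":0,"gripper":-1},{"wx":0,"wy":0,"wz":-1,"tx":80,"ty":-36,"tz":0,"gripper":-1},{"wx":0,"wy":0,"wz":-1,"tx":120,"ty":-54,"tz":10,"gripper":-1},{"wx":0,"wy":0,"wz":-1,"tx":155,"ty":-73,"tz":20,"gripper":-1},{"wx":0,"wy":0,"wz":-1,"tx":164,"ty":-73,"tz":32,"gripper":-1}]' 20 | head -3
python3 -m creep '[{"wx":0,"wy":0,"wz":0,"tx":0,"ty":0,"tz":40,"gripper":-1},{"wx":0,"wy":0,"wz":0,"tx":0,"ty":0,"tz":80,"gripper":-1},{"wx":0,"wy":0,"wz":0,"tx":0,"ty":0,"tz":110,"gripper":-1},{"wx":0,"wy":0,"wz":0,"tx":0,"ty":0,"tz":130,"gripper":-1},{"wx":0,"wy":0,"wz":0,"tx":0,"ty":0,"tz":130,"gripper":-1}]' | head -3
python3 -m creep '[{"wx":0,"wy":0,"wz":0,"tx":0,"ty":0,"tz":0,"gripper":-1},{"wx":0,"wy":0,"wz":0,"tx":0,"ty":0,"tz":0,"gripper":-1},{"wx":0,"wy":0,"wz":0,"tx":0,"ty":0,"tz":0,"gripper":-1}]'
python3 plan.py '[[468,318,73,180,0,86]]'; python3 -c "
from h import *;o=get_obs();print(o['qpos'])"
```

```text
time_s: 47.7
tool_pos: [0.4654, 0.3249, 0.2495]
tool_rot: [-179.8, -0.2, 86.4]
time_s: 48.12
tool_pos: [0.4662, 0.3153, 0.1136]
tool_rot: [-179.4, 0.4, 85.9]
time_s: 48.37
tool_pos: [0.4714, 0.3191, 0.1224]
tool_rot: [179.9, -0.1, 85.9]
force: [1.1, 0.5, -0.2]
grip_width: 0.0081
grasp_force: 0.0
t [-1.5, -3.5, 49.4] w [0.1, -0.1, -0.1] rows>=1.2 0.0
[-13.92288158  14.36880483 -26.07616377 101.40650945   6.86974758
  65.58656126 -46.25389437]
```

```bash
python3 -m creep '[{"wx":0,"wy":0,"wz":0,"tx":-1,"ty":-5,"tz":15,"gripper":-1},{"wx":0,"wy":0,"wz":0,"tx":-1,"ty":-5,"tz":30,"gripper":-1},{"wx":0,"wy":0,"wz":0,"tx":-1,"ty":-5,"tz":42,"gripper":-1},{"wx":0,"wy":0,"wz":0,"tx":-1,"ty":-5,"tz":49,"gripper":-1},{"wx":0,"wy":0,"wz":0,"tx":-1,"ty":-5,"tz":49,"gripper":-1}]' | head -3
python3 -m creep '[{"wx":0,"wy":0,"wz":0,"tx":0,"ty":3,"tz":0,"gripper":-1},{"wx":0,"wy":0,"wz":0,"tx":0,"ty":5,"tz":0,"gripper":-1},{"wx":0,"wy":0,"wz":0,"tx":0,"ty":7,"tz":0,"gripper":-1},{"wx":0,"wy":0,"wz":0,"tx":0,"ty":9,"tz":0,"gripper":-1}]'
python3 -m creep '[{"wx":0,"wy":0,"wz":0,"tx":0,"ty":2,"tz":0,"gripper":-1},{"wx":0,"wy":0,"wz":0,"tx":0,"ty":4,"tz":0,"gripper":-1},{"wx":0,"wy":0,"wz":0,"tx":0,"ty":4,"tz":0,"gripper":-1}]'
```

```text
time_s: 48.78
tool_pos: [0.465, 0.3172, 0.0707]
tool_rot: [-179.9, 0.0, 85.9]
time_s: 49.12
tool_pos: [0.4753, 0.3174, 0.0725]
tool_rot: [179.9, -0.1, 85.9]
force: [0.2, 0.5, -1.1]
grip_width: 0.0005
grasp_force: 0.0
time_s: 49.37
tool_pos: [0.479, 0.3167, 0.0718]
tool_rot: [180.0, -0.1, 85.8]
force: [-0.4, -0.3, 0.3]
grip_width: 0.0002
grasp_force: 0.0
```

```bash
python3 -m creep '[{"wx":0,"wy":0,"wz":0,"tx":0,"ty":1,"tz":0,"gripper":-1},{"wx":0,"wy":0,"wz":0,"tx":0,"ty":2,"tz":0,"gripper":-1},{"wx":0,"wy":0,"wz":0,"tx":0,"ty":2,"tz":0,"gripper":-1}]' | sed -n 2,4p
python3 -m creep '[{"wx":0,"wy":0,"wz":0,"tx":0,"ty":1,"tz":0,"gripper":-1},{"wx":0,"wy":0,"wz":0,"tx":0,"ty":2,"tz":0,"gripper":-1},{"wx":0,"wy":0,"wz":0,"tx":0,"ty":2,"tz":0,"gripper":-1}]'| sed -n 2,4p
python3 -m creep '[{"wx":0,"wy":0,"wz":0,"tx":0,"ty":1,"tz":0,"gripper":-1},{"wx":0,"wy":0,"wz":0,"tx":0,"ty":2,"tz":0,"gripper":-1},{"wx":0,"wy":0,"wz":0,"tx":0,"ty":2,"tz":0,"gripper":-1}]'| sed -n 2,4p
```

```text
tool_pos: [0.4805, 0.3166, 0.0717]
tool_rot: [180.0, -0.0, 85.9]
force: [0.2, 0.1, -0.3]
tool_pos: [0.4826, 0.3164, 0.0717]
tool_rot: [180.0, -0.0, 85.9]
force: [-0.1, -0.0, 0.7]
tool_pos: [0.4846, 0.3163, 0.0717]
tool_rot: [180.0, -0.0, 85.9]
force: [0.2, 0.4, -0.3]
```

```bash
python3 -m creep '[{"wx":0,"wy":0,"wz":0,"tx":0,"ty":1.5,"tz":0,"gripper":-1},{"wx":0,"wy":0,"wz":0,"tx":0,"ty":2,"tz":0,"gripper":-1},{"wx":0,"wy":0,"wz":0,"tx":0,"ty":2,"tz":0,"gripper":-1}]' | sed -n 2,4p
python3 -m creep '[{"wx":0,"wy":0,"wz":0,"tx":0,"ty":1,"tz":0,"gripper":-1},{"wx":0,"wy":0,"wz":0,"tx":0,"ty":2,"tz":0,"gripper":-1},{"wx":0,"wy":0,"wz":0,"tx":0,"ty":2,"tz":0,"gripper":-1}]'| sed -n 2,4p
python3 -m creep '[{"wx":0,"wy":0,"wz":0,"tx":0,"ty":1,"tz":0,"gripper":-1},{"wx":0,"wy":0,"wz":0,"tx":0,"ty":2,"tz":0,"gripper":-1},{"wx":0,"wy":0,"wz":0,"tx":0,"ty":2,"tz":0,"gripper":-1}]'| sed -n 2,4p
python3 - <<'E'
from h import *
o,p,d=snap('wrist'); w=cloud('wrist',o,d)
cv2.imwrite('pics/g1.png',cv2.convertScaleAbs(p[:,:,::-1],alpha=1.6))
E
```

```text
tool_pos: [0.4852, 0.3163, 0.0715]
tool_rot: [-179.9, -0.0, 85.9]
force: [-4.0, 0.1, 2.1]
tool_pos: [0.4853, 0.3163, 0.0714]
tool_rot: [-179.7, 0.1, 85.9]
force: [-8.9, -0.8, 6.3]
tool_pos: [0.4853, 0.3164, 0.0714]
tool_rot: [-179.5, 0.1, 86.0]
force: [-14.0, -2.1, 9.8]
```

View pics/g1.png

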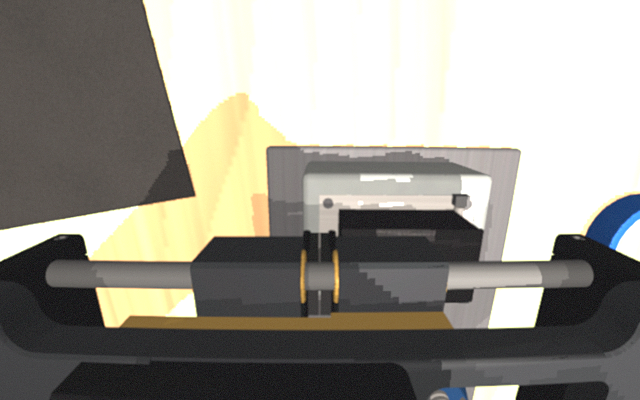

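```bash
python3 -m creep '[{"wx":0,"wy":0,"wz":0,"tx":0,"ty":0.7,"tz":-6,"gripper":-1},{"wx":0,"wy":0,"wz":0,"tx":0,"ty":2,"tz":-12,"gripper":-1},{"wx":0,"wy":0,"wz":0,"tx":0,"ty":3.8,"tz":-18,"gripper":-1},{"wx":0,"wy":0,"wz":0,"tx":0,"ty":6,"tz":-23.5,"gripper":-1},{"wx":0,"wy":0,"wz":0,"tx":0,"ty":9,"tz":-29,"gripper":-1}]' | sed -n 2,4p
cat > gd.py <<'E'
from h import *
import sys
def guard():
    H=np.array([.5659,.3114]); a=np.radians(-3.9)
    for cam in ('wrist','top','scene'):
        o,p,d=snap(cam); w=cloud(cam,o,d)
        e=w[...,:2]-H; s=e@[np.cos(a),np.sin(a)]; t=e@[-np.sin(a),np.cos(a)]; z=w[...,2]-.066
        dark=p.max(-1)<70
        print(cam,[(int(b*1000),np.round(np.percentile(z[k],[50,95])*1000).astype(int).tolist(),int(k.sum())) for b in np.arange(-.08,.09,.01) for k in [(abs(t)<.02)&(s>=b)&(s<b+.01)&(z<.12)&(z>-.02)] if k.sum()>3])
if __name__=='__main__': guard()
E
python3 gd.py
```

```text
tool_pos: [0.4967, 0.3155, 0.1004]
tool_rot: [-179.7, 0.0, 85.9]
force: [-6.2, -0.4, 3.1]
wrist [(-80, [41, 99], 1110), (-70, [52, 84], 1613), (-60, [39, 52], 584), (-50, [55, 59], 333), (-40, [52, 55], 324), (-30, [48, 51], 339), (-20, [43, 46], 330), (-10, [39, 42], 437), (0, [34, 109], 703), (9, [111, 119], 1968)]
top [(-80, [2, 6], 14), (-70, [1, 77], 30), (-60, [3, 35], 15), (-50, [1, 30], 13), (-40, [4, 33], 12), (-30, [51, 55], 34), (-20, [46, 51], 43), (-10, [40, 47], 30), (0, [35, 41], 36), (9, [2, 34], 19)]
scene [(-80, [49, 72], 28), (-70, [4, 64], 19), (-60, [38, 73], 26), (-50, [38, 61], 28), (-40, [53, 60], 57), (-30, [49, 56], 67), (-20, [43, 51], 91), (-10, [39, 45], 83), (0, [11, 39], 110), (9, [1, 116], 142), (19, [2, 119], 38)]
```

```bash
python3 -m creep '[{"wx":0,"wy":0,"wz":0,"tx":0,"ty":-10,"tz":0,"gripper":-1},{"wx":0,"wy":0,"wz":0,"tx":0,"ty":-18,"tz":0,"gripper":-1},{"wx":0,"wy":0,"wz":0,"tx":0,"ty":-18,"tz":10,"gripper":-1},{"wx":0,"wy":0,"wz":0,"tx":0,"ty":-18,"tz":18,"gripper":-1},{"wx":0,"wy":0,"wz":0,"tx":0,"ty":-18,"tz":18,"gripper":-1}]' | sed -n 2,4p
python3 gd.py | head -1; python3 plan.py '[[489,316,83,180,0,86]]'
```

```text
tool_pos: [0.4805, 0.3154, 0.0803]
tool_rot: [-179.9, 0.1, 85.9]
force: [-0.9, -0.5, -0.3]
wrist [(-80, [1, 91], 840), (-70, [0, 32], 595), (-60, [0, 107], 583), (-50, [0, 1], 210), (-40, [1, 54], 292), (-30, [48, 51], 651), (-20, [45, 119], 1037), (-10, [92, 103], 2892), (0, [35, 37], 577), (9, [31, 32], 245)]
t [0.2, 7.4, -0.8] w [-0.0, -0.0, -0.2] rows>=0.2 0.0
```

```bash
python3 -m creep '[{"wx":0,"wy":0,"wz":0,"tx":0,"ty":14.5,"tz":-5,"gripper":-1},{"wx":0,"wy":0,"wz":0,"tx":0,"ty":17,"tz":-11,"gripper":-1},{"wx":0,"wy":0,"wz":0,"tx":0,"ty":20.5,"tz":-16,"gripper":-1},{"wx":0,"wy":0,"wz":0,"tx":0,"ty":24,"tz":-21,"gripper":-1},{"wx":0,"wy":0,"wz":0,"tx":0,"ty":28,"tz":-25,"gripper":-1}]' | sed -n 2,4p
python3 gd.py | head -1
```

```text
tool_pos: [0.51, 0.3144, 0.1085]
tool_rot: [179.9, -0.1, 85.9]
force: [1.0, 0.6, 0.2]
wrist [(-80, [0, 1], 599), (-70, [0, 66], 696), (-60, [66, 92], 1808), (-50, [43, 99], 918), (-40, [57, 65], 563), (-30, [1, 72], 352), (-20, [59, 68], 287), (-10, [52, 59], 291), (0, [41, 48], 338), (9, [31, 37], 445), (19, [116, 120], 880)]
```

```bash
python3 -m creep '[{"wx":0,"wy":0,"wz":0,"tx":0,"ty":9,"tz":-7,"gripper":-1},{"wx":0,"wy":0,"wz":0,"tx":0,"ty":19,"tz":-12,"gripper":-1},{"wx":0,"wy":0,"wz":0,"tx":0,"ty":30,"tz":-16,"gripper":-1},{"wx":0,"wy":0,"wz":0,"tx":0,"ty":42,"tz":-18,"gripper":-1},{"wx":0,"wy":0,"wz":0,"tx":0,"ty":52,"tz":-18,"gripper":-1}]' | sed -n 2,4p
python3 -m creep '[{"wx":0,"wy":0,"wz":0,"tx":0,"ty":-20,"tz":0,"gripper":-1},{"wx":0,"wy":0,"wz":0,"tx":0,"ty":-50,"tz":0,"gripper":-1},{"wx":0,"wy":0,"wz":0,"tx":0,"ty":-80,"tz":0,"gripper":-1},{"wx":0,"wy":0,"wz":0,"tx":0,"ty":-90,"tz":-30,"gripper":-1},{"wx":0,"wy":0,"wz":0,"tx":0,"ty":-90,"tz":-30,"gripper":-1}]' | sed -n 2,4p
python3 - <<'E'
from gd import *
guard()
o,p,d=snap('wrist'); w=cloud('wrist',o,d); np.savez('w3.npz',w=w)
cv2.imwrite('pics/g2.png',cv2.convertScaleAbs(p[:,:,::-1],alpha=1.6))
print([(np.round(x['point'],3).tolist(),round(x['confidence'],2)) for x in nets.place_of('toggle_tip','wrist')[:3]])
E
```

```text
tool_pos: [0.562, 0.3107, 0.126]
tool_rot: [179.9, -0.1, 85.9]
force: [0.6, 0.1, -0.6]
tool_pos: [0.4695, 0.3196, 0.1591]
tool_rot: [179.8, -0.2, 86.1]
force: [1.7, 1.5, 1.6]
wrist [(-80, [0, 1], 499), (-70, [0, 1], 503), (-60, [0, 23], 529), (-50, [1, 26], 484), (-40, [0, 3], 468), (-30, [0, 1], 493), (-20, [0, 1], 487), (-10, [0, 1], 499), (0, [25, 68], 1175), (9, [66, 68], 1355), (19, [66, 67], 972), (29, [64, 66], 1140), (39, [64, 64], 6)]
top [(-80, [2, 6], 40), (-70, [1, 8], 37), (-60, [2, 6], 44), (-50, [4, 28], 49), (-40, [2, 7], 50), (-30, [1, 4], 51), (-20, [2, 6], 49), (-10, [1, 5], 50), (0, [3, 66], 43), (9, [68, 72], 66), (19, [68, 71], 64), (29, [67, 71], 64), (39, [64, 69], 6)]
scene [(-80, [1, 5], 26), (-70, [0, 3], 21), (-60, [1, 21], 24), (-50, [4, 27], 28), (-40, [3, 15], 20), (-30, [2, 8], 12), (-20, [4, 6], 9), (-10, [1, 5], 4), (0, [31, 68], 22), (9, [49, 71], 86), (19, [66, 71], 71), (29, [39, 69], 245), (39, [60, 69], 17)]
[([0.516, 0.318, 0.087], 0.72)]
```

View pics/g2.png

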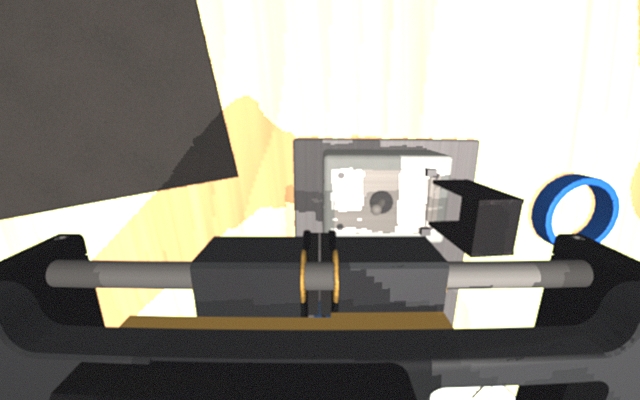

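```bash
python3 plan.py '[[485,316.9,110,180,0,86],[485,316.9,80,180,0,86]]'
```

```text
t [1.4, 13.3, 44.8] w [-0.0, 0.0, -0.2] rows>=1.1 0.0
t [0.0, -0.0, 30.0] w [0.0, 0.0, 0.0] rows>=0.7 0.0
```

```bash
python3 -m creep '[{"wx":0,"wy":0,"wz":0,"tx":0,"ty":13,"tz":15,"gripper":-1},{"wx":0,"wy":0,"wz":0,"tx":0,"ty":13,"tz":35,"gripper":-1},{"wx":0,"wy":0,"wz":0,"tx":0,"ty":13,"tz":55,"gripper":-1},{"wx":0,"wy":0,"wz":0,"tx":0,"ty":13,"tz":75,"gripper":-1},{"wx":0,"wy":0,"wz":0,"tx":0,"ty":13,"tz":77,"gripper":-1}]' | sed -n 2,4p
python3 -m creep '[{"wx":0,"wy":0,"wz":0,"tx":0,"ty":0,"tz":0,"gripper":-1},{"wx":0,"wy":0,"wz":0,"tx":0,"ty":0,"tz":0,"gripper":-1},{"wx":0,"wy":0,"wz":0,"tx":0,"ty":0,"tz":0,"gripper":-1}]' | sed -n 2,4p
python3 plan.py '[[518.5,314.6,81,180,0,86]]'
```

```text
tool_pos: [0.4821, 0.3139, 0.0737]
tool_rot: [-179.6, 0.2, 85.8]
force: [-0.7, -1.3, -0.3]
tool_pos: [0.4853, 0.3169, 0.0799]
tool_rot: [179.9, -0.1, 85.9]
force: [0.2, -0.1, 1.0]
t [0.1, 33.3, -1.0] w [0.1, -0.1, -0.1] rows>=0.8 0.0
```

```bash
python3 -m creep '[{"wx":0,"wy":0,"wz":0,"tx":0,"ty":7,"tz":0,"gripper":-1},{"wx":0,"wy":0,"wz":0,"tx":0,"ty":15,"tz":0,"gripper":-1},{"wx":0,"wy":0,"wz":0,"tx":0,"ty":22,"tz":0,"gripper":-1},{"wx":0,"wy":0,"wz":0,"tx":0,"ty":29,"tz":0,"gripper":-1},{"wx":0,"wy":0,"wz":0,"tx":0,"ty":33,"tz":0,"gripper":-1}]' | sed -n 2,4p
python3 -m creep '[{"wx":0,"wy":0,"wz":0,"tx":0,"ty":1,"tz":0,"gripper":-1},{"wx":0,"wy":0,"wz":0,"tx":0,"ty":1,"tz":0,"gripper":-1},{"wx":0,"wy":0,"wz":0,"tx":0,"ty":1,"tz":0,"gripper":-1}]' | sed -n 2,4p
python3 -m creep '[{"wx":0,"wy":0,"wz":0,"tx":0,"ty":-10,"tz":0,"gripper":-1},{"wx":0,"wy":0,"wz":0,"tx":0,"ty":-25,"tz":0,"gripper":-1},{"wx":0,"wy":0,"wz":0,"tx":0,"ty":-45,"tz":-20,"gripper":-1},{"wx":0,"wy":0,"wz":0,"tx":0,"ty":-60,"tz":-60,"gripper":-1},{"wx":0,"wy":0,"wz":0,"tx":0,"ty":-60,"tz":-80,"gripper":-1}]' | sed -n 2,4p
python3 - <<'E'
from gd import *
o,p,d=snap('wrist'); w=cloud('wrist',o,d)
H=np.array([.5659,.3114]); a=np.radians(-3.9); e=w[...,:2]-H; s=e@[np.cos(a),np.sin(a)]; t=e@[-np.sin(a),np.cos(a)]; z=w[...,2]-.066
k=(abs(t)<.015)&(s>-.065)&(s<-.01)&(z>.018)&(z<.032); print('ball',k.sum(),np.median(s[k])*1000,np.median(t[k])*1000,z[k].max()*1000)
k=(abs(t)<.015)&(s>-.01)&(s<.06)&(z>.05)&(z<.085); print('flap',k.sum(),s[k].min(),s[k].max())
E
```

```text
tool_pos: [0.5182, 0.3139, 0.0789]
tool_rot: [-180.0, -0.1, 85.8]
force: [-4.1, 0.5, 2.0]
tool_pos: [0.5181, 0.314, 0.0787]
tool_rot: [-180.0, -0.0, 85.9]
force: [-3.2, 0.3, 2.4]
tool_pos: [0.4555, 0.3198, 0.1611]
tool_rot: [179.9, -0.1, 86.1]
force: [1.4, 1.4, 0.3]
ball 102 -33.532904390418665 1.5921782966119176 27.566140196085552
flap 1792 0.00768319049979197 0.040399593836088356
```

```bash
python3 -m creep '[{"wx":0,"wy":0,"wz":0,"tx":0,"ty":35,"tz":-10,"gripper":-1},{"wx":0,"wy":0,"wz":0,"tx":0,"ty":75,"tz":-10,"gripper":-1},{"wx":0,"wy":0,"wz":0,"tx":0,"ty":115,"tz":-10,"gripper":-1},{"wx":0,"wy":0,"wz":0,"tx":0,"ty":155,"tz":-10,"gripper":-1},{"wx":0,"wy":0,"wz":0,"tx":0,"ty":178,"tz":-10,"gripper":-1}]' | sed -n 2,4p
python3 -m creep '[{"wx":0,"wy":0,"wz":0,"tx":0,"ty":0,"tz":0,"gripper":-1},{"wx":0,"wy":0,"wz":0,"tx":0,"ty":0,"tz":0,"gripper":-1},{"wx":0,"wy":0,"wz":0,"tx":0,"ty":0,"tz":20,"gripper":-1},{"wx":0,"wy":0,"wz":0,"tx":0,"ty":0,"tz":45,"gripper":-1},{"wx":0,"wy":0,"wz":0,"tx":0,"ty":0,"tz":52,"gripper":-1}]' | sed -n 2,4p
python3 plan.py '[[631,307,118,180,0,86]]'
```

```text
tool_pos: [0.6402, 0.3026, 0.1677]
tool_rot: [179.8, 0.0, 85.7]
force: [-0.9, 0.0, -0.6]
tool_pos: [0.6322, 0.3054, 0.1131]
tool_rot: [-179.7, 0.1, 86.0]
force: [-1.1, -0.0, -0.9]
t [1.5, -1.4, -4.9] w [-0.3, 0.1, -0.0] rows>=0.1 0.0
```

```bash
python3 -m creep '[{"wx":0,"wy":0,"wz":0,"tx":1,"ty":-12,"tz":-4,"gripper":-1},{"wx":0,"wy":0,"wz":0,"tx":1,"ty":-24,"tz":-4,"gripper":-1},{"wx":0,"wy":0,"wz":0,"tx":1,"ty":-36,"tz":-4,"gripper":-1},{"wx":0,"wy":0,"wz":0,"tx":1,"ty":-48,"tz":-4,"gripper":-1},{"wx":0,"wy":0,"wz":0,"tx":1,"ty":-60,"tz":-4,"gripper":-1}]' | sed -n 2,4p
python3 -m creep '[{"wx":0,"wy":0,"wz":0,"tx":0,"ty":-10,"tz":0,"gripper":-1},{"wx":0,"wy":0,"wz":0,"tx":0,"ty":-20,"tz":0,"gripper":-1},{"wx":0,"wy":0,"wz":0,"tx":0,"ty":-30,"tz":0,"gripper":-1},{"wx":0,"wy":0,"wz":0,"tx":0,"ty":-36,"tz":0,"gripper":-1}]' | sed -n 2,4p
python3 gd.py
```

```text
tool_pos: [0.5752, 0.312, 0.1235]
tool_rot: [179.8, -0.1, 85.9]
force: [0.4, 0.1, 1.6]
tool_pos: [0.5386, 0.3139, 0.1213]
tool_rot: [180.0, -0.1, 85.9]
force: [-0.4, 0.8, 0.2]
wrist [(-80, [0, 1], 575), (-70, [0, 33], 308), (-60, [39, 52], 427), (-50, [58, 60], 440), (-40, [57, 111], 791), (-30, [79, 105], 1567), (-20, [45, 71], 546), (-10, [40, 42], 477), (0, [35, 37], 512), (9, [30, 32], 256)]
top [(-80, [1, 6], 41), (-70, [2, 6], 43), (-60, [35, 48], 28), (-50, [15, 52], 20), (-40, [31, 57], 21), (-30, [48, 96], 32), (-20, [43, 60], 25), (-10, [34, 45], 11), (0, [34, 41], 19), (9, [1, 35], 19)]
scene [(-80, [2, 4], 9), (-70, [1, 3], 12), (-60, [4, 43], 14), (-50, [41, 62], 34), (-40, [53, 78], 43), (-30, [49, 88], 56), (-20, [45, 84], 111), (-10, [38, 45], 81), (0, [27, 40], 109), (9, [-1, 36], 106), (19, [-9, 2], 21)]
```

```bash
python3 -m creep '[{"wx":0,"wy":0,"wz":0,"tx":0,"ty":-8,"tz":-8,"gripper":-1},{"wx":0,"wy":0,"wz":0,"tx":0,"ty":-22,"tz":-8,"gripper":-1},{"wx":0,"wy":0,"wz":0,"tx":0,"ty":-22,"tz":0,"gripper":-1},{"wx":0,"wy":0,"wz":0,"tx":0,"ty":-22,"tz":8,"gripper":-1},{"wx":0,"wy":0,"wz":0,"tx":0,"ty":-22,"tz":15,"gripper":-1}]' | sed -n 2,4p
python3 -m creep '[{"wx":0,"wy":0,"wz":0,"tx":0,"ty":0,"tz":3,"gripper":-1},{"wx":0,"wy":0,"wz":0,"tx":0,"ty":0,"tz":6,"gripper":-1},{"wx":0,"wy":0,"wz":0,"tx":0,"ty":0,"tz":6,"gripper":-1}]' | sed -n 2,4p
```

```text
tool_pos: [0.518, 0.3155, 0.1057]
tool_rot: [180.0, -0.1, 85.9]
force: [0.5, -0.4, 0.8]
tool_pos: [0.5187, 0.3144, 0.1004]
tool_rot: [-180.0, 0.0, 85.8]
force: [-4.0, -1.2, 5.6]
```

```bash
python3 -m creep '[{"wx":0,"wy":0,"wz":0,"tx":0,"ty":0,"tz":1,"gripper":-1},{"wx":0,"wy":0,"wz":0,"tx":0,"ty":0,"tz":2,"gripper":-1},{"wx":0,"wy":0,"wz":0,"tx":0,"ty":0,"tz":2,"gripper":-1}]' | sed -n 2,4p
python3 -m creep '[{"wx":0,"wy":0,"wz":0,"tx":0,"ty":0,"tz":-20,"gripper":-1},{"wx":0,"wy":0,"wz":0,"tx":0,"ty":-20,"tz":-50,"gripper":-1},{"wx":0,"wy":0,"wz":0,"tx":-40,"ty":-50,"tz":-85,"gripper":-1},{"wx":0,"wy":0,"wz":0,"tx":-40,"ty":-70,"tz":-120,"gripper":-1},{"wx":0,"wy":0,"wz":0,"tx":-40,"ty":-70,"tz":-140,"gripper":-1}]' | sed -n 2,4p
python3 - <<'E'
from gd import *
from scan import scan
guard()
o,p,d=snap('top'); w=cloud('top',o,d); z=w[...,2]; n=np.hypot(w[...,0]-.529,w[...,1]-.148)
q=w[(z>.195)&(z<.215)&(n<.04)]; print('lidknob',q.mean(0) if len(q) else None,len(q)); q=w[(z>.155)&(z<.185)&(n<.09)]; print('disc',(q[:,:2].max(0)+q[:,:2].min(0))/2,np.median(q[:,2]))
o,p2,d=snap('scene')
a=cv2.resize(p[150:250,150:480,::-1],(792,240)); b=cv2.resize(p2[150:290,150:490,::-1],(792,326))
cv2.imwrite('pics/end.png',cv2.convertScaleAbs(np.vstack([a,b]),alpha=1.4)); print(o['time_s'])
E
```

```text
tool_pos: [0.5187, 0.3144, 0.1002]
tool_rot: [180.0, 0.0, 85.8]
force: [-5.6, -3.5, 16.6]
tool_pos: [0.4435, 0.2781, 0.2385]
tool_rot: [-179.9, 0.1, 85.8]
force: [1.1, 0.4, 0.0]
wrist [(-80, [0, 1], 339), (-70, [33, 34], 596), (-60, [33, 34], 412), (-50, [33, 34], 413), (-40, [33, 34], 412), (-30, [33, 35], 407), (-20, [33, 34], 407), (-10, [33, 34], 348), (9, [-1, 0], 209)]
top [(-80, [0, 5], 24), (-70, [32, 38], 40), (-60, [34, 39], 30), (-50, [35, 40], 31), (-40, [32, 36], 24), (-30, [34, 37], 18), (-20, [15, 35], 12), (-10, [33, 40], 21), (0, [3, 8], 41), (9, [1, 6], 54)]
scene [(-80, [4, 30], 6), (-70, [34, 37], 35), (-60, [34, 39], 51), (-50, [33, 38], 37), (-40, [33, 39], 50), (-30, [27, 39], 63), (-20, [27, 37], 72), (-10, [23, 37], 85), (0, [5, 25], 49), (9, [-4, 5], 92), (19, [-7, 5], 23)]
lidknob [0.52927906 0.14666896 0.20030909] 102
disc [0.52897175 0.14789484] 0.1683532121984705
58.7667
```

View pics/end.png

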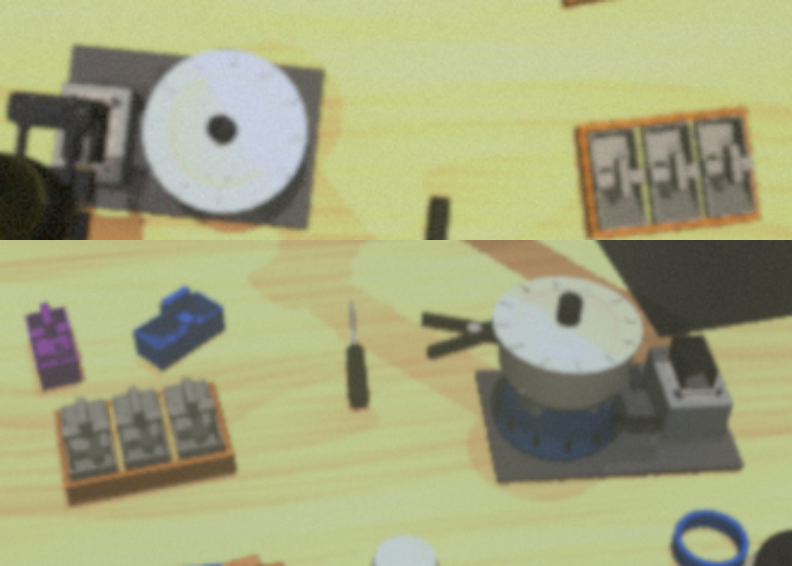

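The final view shows everything in place. The lid is level on the bowl at (570,325), the guard is shut on the pod at (692,365), and the three grey bins are down in the organiser at (145,430). The bystanders look untouched and the arm is clear.

```bash
python3 -c "
from cell import env
print(env.sign_off())"
```

```text
the job is handed in; nothing more can be done
None
```

I handed the job in at about 59 s; the judge's verdict was not shown. By my checks all five knobs are in the bowl under the seated lid, the three empty bins are back down in their bays, and the guard is shut over the toggle. I measured the toggle as on before closing the guard.

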